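# Pack the card batch and lock it in the dispatch bay

## Task

Put every card pack on the bench into the grey tray and set the three lock dials, nearest the robot first, to 4-2-5. Then, with the code left standing, slide the bay's gate fully open, slide the tray along the bench into the bay and onto its outlined place there without lifting or tipping it, and slide the gate fully shut; the gate may only be moved or stand open while the code is set. Last, turn all three dials back to mark 1 to lock the bay, with all the packs in the tray, and leave everything else on the bench where it is.

Things in the scene. Friction and masses are not known exactly. Their poses are not given: they have to be found in the camera images.
- bay: Fixed grey steel dispatch bay. Origin on the bench, amid its inside; y runs from the gated mouth to the end wall, x along the mouth, away from the robot. Inside: 160 mm wide (x = +-80), y from -101 mm (gate) to +92 mm (end wall); walls 8 mm thick, 50 mm high; no floor. Outside the end wall a lock block (260 x 78 x 40 mm high) carries the dials in a row at y = 133 mm, x = -80, 0, 80 mm.
- bay_mark (a point): point on the bench in the bay, 12.5 mm towards the end wall from the bay's origin: the middle of the tray's outlined place (black lines). A tray with its origin here stands 10 mm short of the end wall, with 15 mm free at either side.
- gate (a joint): sliding aluminium gate across the bay's mouth (centre plane at bay y = -106 mm, 164 mm long, 10 mm thick, 50 mm high), in m: 0 = fully shut, 0.165 = fully open; it grows as the gate slides along the bay's +x (away from the robot). It needs about 2 N and stays where it is left.
- gate_knob (a point): centre of the top, 98 mm above the bench, of the gate's black grip block, 20 (along bay x) x 24 (y) mm, which rises from the gate's 50 mm high edge, 60 mm robot-side of the gate's middle; it moves with the gate. Pinch it from above across its 20 mm, along the bay's x.
- tray: Loose grey open tray, 0.5 kg, outside 130 (x) x 140 (y) x 35 mm high, walls and floor 5 mm. Origin on its underside in the middle of this box. A black upright grip post stands outside the middle of its -y wall.
- tray_post (a point): centre of the top, 95 mm above the bench, of the tray's grip post, 20 (x) x 18 (y) mm, 79 mm from the tray's origin along the tray's -y. Pinch it across its 20 mm (along the tray's x), above the packs, to slide the tray.
- fill_mark: flat black outline, 148 x 164 mm, drawn on the bench: the filling place, where the tray stands at the start, outside the bay's mouth. Origin at its middle.
- dial1 (a joint): first dial, the one nearest the robot: angle in rad, growing clockwise from above. Mark 1 = 0 (long thick line), mark 2 = 0.6, mark 3 = 1.2, mark 4 = 1.8, mark 5 = 2.4, counted clockwise. The pointer stands 1.2 minus this value anticlockwise from the bay's +x (mark 3 lies along +x). Stops at -0.15 and 2.55; light friction (0.05 N m), stays where it is left, no clicks.
- dial1_top (a point): on the axis of the first dial, the one nearest the robot, at the top of its black bar grip, 82 mm above the bench: bar 50 mm long along the pointer, 14 mm wide, 34 mm tall, on a disc 56 mm across; a white line runs from the middle to the pointing end. Turn it by pinching the bar across its 14 mm from above.
- dial2 (a joint): second (middle) dial: angle in rad, growing clockwise from above. Mark 1 = 0 (long thick line), mark 2 = 0.6, mark 3 = 1.2, mark 4 = 1.8, mark 5 = 2.4, counted clockwise. The pointer stands 1.2 minus this value anticlockwise from the bay's +x (mark 3 lies along +x). Stops at -0.15 and 2.55; light friction (0.05 N m), stays where it is left, no clicks.
- dial2_top (a point): on the axis of the second (middle) dial, at the top of its black bar grip, 82 mm above the bench: bar 50 mm long along the pointer, 14 mm wide, 34 mm tall, on a disc 56 mm across; a white line runs from the middle to the pointing end. Turn it by pinching the bar across its 14 mm from above.
- dial3 (a joint): third dial, the one farthest from the robot: angle in rad, growing clockwise from above. Mark 1 = 0 (long thick line), mark 2 = 0.6, mark 3 = 1.2, mark 4 = 1.8, mark 5 = 2.4, counted clockwise. The pointer stands 1.2 minus this value anticlockwise from the bay's +x (mark 3 lies along +x). Stops at -0.15 and 2.55; light friction (0.05 N m), stays where it is left, no clicks.
- dial3_top (a point): on the axis of the third dial, the one farthest from the robot, at the top of its black bar grip, 82 mm above the bench: bar 50 mm long along the pointer, 14 mm wide, 34 mm tall, on a disc 56 mm across; a white line runs from the middle to the pointing end. Turn it by pinching the bar across its 14 mm from above.
- pack1: plain cardboard card pack with a blank paper label on top, rigid, 64 (x) x 38 (y) x 40 mm high, about 0.14 kg, lying on the bench; origin at the centre of its underside. None if absent. Three fit in the tray side by side along the tray's y, their 64 mm along the tray's x, which leaves room for fingers at their ends.
- pack2: plain cardboard card pack with a blank paper label on top, rigid, 64 (x) x 38 (y) x 40 mm high, about 0.14 kg, lying on the bench; origin at the centre of its underside. None if absent. Three fit in the tray side by side along the tray's y, their 64 mm along the tray's x, which leaves room for fingers at their ends.
- pack3: plain cardboard card pack with a blank paper label on top, rigid, 64 (x) x 38 (y) x 40 mm high, about 0.14 kg, lying on the bench; origin at the centre of its underside. None if absent. Three fit in the tray side by side along the tray's y, their 64 mm along the tray's x, which leaves room for fingers at their ends.
- stapler: bystander: black desk stapler, 130 x 34 x 50 mm; origin at the centre of its underside. Leave it where it is.
- stamp: bystander: wooden-handled hand stamp standing upright, 40 mm across, 84 mm tall; origin at the centre of its underside. Leave it where it is.
- tape: bystander: roll of clear tape lying flat, 96 mm across, 24 mm high; origin at the centre of its underside. Leave it where it is.
- glue: bystander: white glue bottle, 44 mm across, 120 mm tall; origin at the centre of its underside. Leave it where it is.
- mug: bystander: white mug, 80 mm across, 90 mm tall; origin at the centre of its underside. Leave it where it is.
- tin: bystander: round steel tin, 60 mm across, 40 mm tall; origin at the centre of its underside. Leave it where it is.
Not all that is in view belongs to the job. What is shaped like the tray but blue or yellow is not meant.

How it is judged:
On the way, in this order (a step that is already met when the one before it is completed fails the run):
1. every pack is in the tray and the dials stand at 4-2-5, with the gate still shut (x of pack1 in the frame of tray between -0.065 and 0.065 m and y of pack1 in the frame of tray between -0.07 and 0.07 m and z of pack1 in the frame of tray between -0.01 and 0.05 m and x of pack2 in the frame of tray between -0.065 and 0.065 m and y of pack2 in the frame of tray between -0.07 and 0.07 m and z of pack2 in the frame of tray between -0.01 and 0.05 m and x of pack3 in the frame of tray between -0.065 and 0.065 m and y of pack3 in the frame of tray between -0.07 and 0.07 m and z of pack3 in the frame of tray between -0.01 and 0.05 m and value of joint dial1 between 1.62 and 1.98 rad and value of joint dial2 between 0.42 and 0.78 rad and value of joint dial3 between 2.22 and 2.58 rad and value of joint gate below 0.008 m), for 0.2 s.
2. the gate is fully open (value of joint gate above 0.15 m), for 0.2 s.
3. the tray stands in its outlined place in the bay (horizontal distance between tray and bay_mark below 0.03 m and angle between the x axis of tray and the x axis of bay, either way round below 0.2 rad and height (world z) of tray below 0.006 m), for 0.2 s.
4. the gate is fully shut with the code still set (value of joint gate below 0.008 m and value of joint dial1 between 1.62 and 1.98 rad and value of joint dial2 between 0.42 and 0.78 rad and value of joint dial3 between 2.22 and 2.58 rad), for 0.2 s.
At the end, for the whole second after the job is handed in: All packs present lie in the tray; the tray stands flat in the bay within 30 mm of its outlined place and square to the bay within 0.2 rad; the gate is shut within 8 mm; each dial is at mark 1 within 0.18 rad (a third of the way to the next mark); all at rest (all of step 3 and x of pack1 in the frame of tray between -0.065 and 0.065 m and y of pack1 in the frame of tray between -0.07 and 0.07 m and z of pack1 in the frame of tray between -0.01 and 0.05 m and x of pack2 in the frame of tray between -0.065 and 0.065 m and y of pack2 in the frame of tray between -0.07 and 0.07 m and z of pack2 in the frame of tray between -0.01 and 0.05 m and x of pack3 in the frame of tray between -0.065 and 0.065 m and y of pack3 in the frame of tray between -0.07 and 0.07 m and z of pack3 in the frame of tray between -0.01 and 0.05 m and value of joint gate below 0.008 m and value of joint dial1 between -0.18 and 0.18 rad and value of joint dial2 between -0.18 and 0.18 rad and value of joint dial3 between -0.18 and 0.18 rad and linear speed of tray below 0.02 m/s); the robot touches nothing.
It fails at once if the tray is lifted off the bench by more than 12 mm (height (world z) of tray above 0.012 m).
It fails at once if the tray is tipped by more than 0.25 rad (angle between tray's own z axis and vertical above 0.25 rad).
It fails at once if the gate is more than 20 mm open while a dial is clearly off the code 4-2-5 (by over 0.3 rad) (value of joint gate above 0.02 m and (not (value of joint dial1 between 1.5 and 2.1 rad) or not (value of joint dial2 between 0.3 and 0.9 rad) or not (value of joint dial3 between 2.1 and 2.7 rad))).
It fails at once if a bystander is moved by more than 60 mm (distance of any of stapler, stamp, tape, glue, mug, tin from where it was at the start of the episode above 0.06 m).
Of pack1, pack2, pack3 only 1 to 3 are there at a start; the rules pass over those that are not, and their reading is None.
At some moment in a run one of pack1, pack2, pack3 may be knocked a few centimetres aside while the robot is not near it.
Once in a run the grip may slacken for a moment while it holds something.
It also fails if it takes over 210 s, if anything falls off the work surface, if the arm or the gripper's body presses on something with over 40 N, if the wrist force passes 120 N, or if a joint passes its speed limit or range.

## Robot

A 6-joint arm with a two-finger parallel gripper is mounted at the origin on the work surface. World frame = base frame: x ahead of the robot, y to its left, z up, the work surface at z = 0. Lengths are in m, angles in rad, forces in N, time in s.
With the tool pointing down it reaches from about 0.35 to 0.775 m from the base axis. Payload 5.5 kg.
Tool frame: the origin (TCP) lies on the front face of the gripper's body, between the roots of the fingers; the fingertips stand 73 mm ahead of it and the grasp point (between the pads) lies 54 mm ahead of it (manip.grip_depth is the distance from the TCP to the grasp point, in m); z points along the fingers, y is the direction in which the jaws open and shut (so a half turn about z gives the same grasp; the last joint's range is limited). The gripper opens to 85 mm and grips with 20 to 120 N. Pads are 22 mm wide; open, the fingers measure 114 mm over their backs; the gripper's body (76 mm by 85 mm) begins 54 mm behind the grasp point. The pads swing forward as they close: fully open they stand 13 mm farther back than shut.
Start: joints at [-1.355, 0.313, 0.046, 1.304, 0, 1.431], TCP at [0.2, -0.539, 0.304] pointing down, gripper open.
Joint ranges: [-2.76, 2.76], [-0.86, 1.69], [-1.03, 1.26], [-2.2, 2.34], [-1.47, 1.5], [-3.14, 3.14]. Speed limits (rad/s): [2.57, 2.57, 3.14, 3.14, 3.14, 3.14].

## Interface

Orientations are given as a rotation vector (axis times angle).
In Python, from cell import manip, imaging gives the robot as it stands.
- The arm moves only by the tool move_arm, never from a script. Its arguments are lists of equal length, an entry for each row: "xyz": the shift along the world's x, y, z in m, a list of three; "turn": the turn, a rotation vector about the world's x, y, z in rad, a list of three; "hand": the opening, from -1 (shut) to 1 (fully open), so that 0 is half open. In form: {"xyz": [[x, y, z], ...], "turn": [[rx, ry, rz], ...], "hand": [hand, ...]}. A call has 1 to 8 rows; each row shifts and turns the commanded pose from where the row before left it; what a row does not reach is not made up. A row lasts 1/12 s, in which the tool goes at most 41.7 mm and 7.16 degrees, less where a joint would pass 70% of its speed; a pose out of reach is approached as far as the arm can. A call is refused whole if a number of a shift passes 0.0417 or a number of a turn 0.125, either way. A call with a gripper value outside its range is refused whole. The fingers move at their own pace and stop on an object; the grip force is fixed at half the most. Time passes only in rows, so rows that do not move let the fingers close. It gives the time, the measured TCP pose, the force and the opening at its end, in the units of the state.
- manip.get_state(): the state, without advancing time (a new reading comes with each control period).
- imaging.grab_frame(name): name is "scene" or "top" or "wrist"; returns the picture (400x640x3 uint8, red, green, blue); there is no depth.
- imaging.camera_info(name): a dict with "mtx" (3x3 intrinsics, pixels), "camera_from_world" (4x4, takes a point from world to camera coordinates); the wrist camera has in their place "hand_eye" (4x4, takes a point from camera to tool coordinates, whose origin is the TCP and whose axes are the flange's). Camera axes: x right, y up, looking along -z (the intrinsics and any distortion apply to the point x, -y, -z); pixel columns grow to the right and rows downward; lengths in m; the calibration is good to about 2 mm. A picture is of the moment at which its call begins: read the wrist's pose just before it. camera_info takes no time and is no camera call.
- manip.finish_job(): hands the job in, once; it reports no verdict.
The state is a dict: "clock": time; "joint_positions": joint angles; "joint_velocities": joint speeds; "tau": joint torques, N m; "tool_pos": TCP position; "tool_rot": TCP orientation; "force": force on the tool from outside, world axes, zero at the start; "torque": the same for the moment, N m; "width": finger opening in m.
Only numpy, scipy, OpenCV 4.12 (cv2) and the standard library are available. Lean on these libraries where they do the work, as an engineer would, in place of code of your own. Each camera call takes 0.05 s, during which the arm holds its last target.

## Working session

There is one attempt and no reset: what is moved stays moved. The work goes in short steps, Python scripts to look and compute and a tool call to move; the robot and the scene stay as the last step left them, time stands still between calls to the robot, and variables do not carry over. Pictures are saved under pics/ and viewed, and the job is handed in when it is done.

Besides the shell and the picture viewer there is one more tool, called after "Emit:" by a JSON object that holds its "name" and its "arguments", one argument or row to a line. move_arm: Moves the arm, as the interface text tells. Its arguments: {"type":"object","properties":{"xyz":{"type":"array","items":{"type":"array","items":{"type":"number"}}},"turn":{"type":"array","items":{"type":"array","items":{"type":"number"}}},"hand":{"type":"array","items":{"type":"number"}}},"required":["xyz","turn","hand"]}

```bash
ls; mkdir -p pics
python3 - <<'E'
from cell import manip, imaging
import cv2
s=manip.get_state()
print({k:s[k] for k in ('clock','tool_pos','tool_rot','width','force')})
for n in ("scene","top"):
    f=imaging.grab_frame(n); cv2.imwrite(f"pics/{n}0.png",f[:,:,::-1])
    i=imaging.camera_info(n); print(n,i)
print(imaging.camera_info("wrist"))
E
```

```text
pics
{'clock': 0.0, 'tool_pos': array([ 0.20020887, -0.53862489,  0.30300436]), 'tool_rot': array([-3.09023374e+00, -5.55660320e-01,  1.05930610e-04]), 'width': 0.08548200536596887, 'force': array([-0.56336754, -0.03910281,  0.44889378])}
scene {'mtx': array([[387.26195254,   0.        , 317.32454684],
       [  0.        , 387.26195254, 199.49531024],
       [  0.        ,   0.        ,   1.        ]]), 'camera_from_world': array([[ 0.80984533,  0.58651666, -0.01219616, -0.35759175],
       [-0.43175899,  0.60997739,  0.66446351,  0.15631222],
       [ 0.3971583 , -0.53284687,  0.74722118, -1.23008484],
       [ 0.        ,  0.        ,  0.        ,  1.        ]])}
top {'mtx': array([[463.06420077,   0.        , 315.43561948],
       [  0.        , 463.06420077, 199.99831699],
       [  0.        ,   0.        ,   1.        ]]), 'camera_from_world': array([[-1.93641804e-02, -9.99809143e-01, -2.58977013e-03,
        -1.77179136e-02],
       [ 9.82754167e-01, -1.95101718e-02,  1.83884748e-01,
        -5.09976363e-01],
       [-1.83900179e-01,  1.01567004e-03,  9.82944400e-01,
        -1.19359423e+00],
       [ 0.00000000e+00,  0.00000000e+00,  0.00000000e+00,
         1.00000000e+00]])}
{'mtx': array([[320.95673133,   0.        , 323.57676665],
       [  0.        , 320.95673133, 205.51424238],
       [  0.        ,   0.        ,   1.        ]]), 'hand_eye': array([[-8.22103469e-04,  9.45031231e-01,  3.26979046e-01,
         8.52107431e-02],
       [ 9.99999525e-01,  9.48277385e-04, -2.26463034e-04,
         6.61307652e-05],
       [-5.24081474e-04,  3.26978704e-01, -9.45031562e-01,
        -6.98012493e-02],
       [ 0.00000000e+00,  0.00000000e+00,  0.00000000e+00,
         1.00000000e+00]])}
```

View pics/scene0.png

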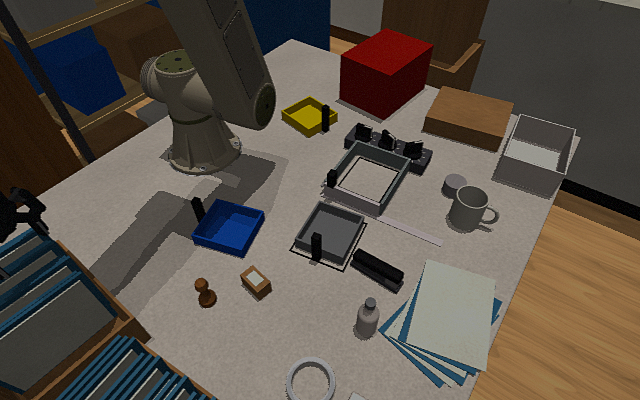

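View pics/top0.png

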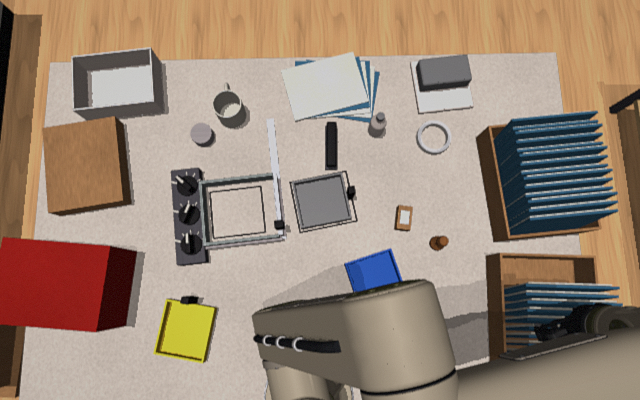

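The top view shows one pack at (404,217) with a white label. The grey tray is at (323,202) with its post at (351,192), the gate knob at (280,225), and the dials at (186,183), (189,214) and (190,243). Next: helpers and enlarged crops.

```bash
cat > h.py <<'E'
import numpy as np, cv2
from scipy.spatial.transform import Rotation as R
from cell import manip, imaging
def ray(name,uv,pose=None):
    i=imaging.camera_info(name); K=i["mtx"]
    d=np.linalg.inv(K)@np.array([uv[0],uv[1],1.]); d=np.array([d[0],-d[1],-d[2]])
    if name=="wrist":
        p,r=pose; Rt=R.from_rotvec(r).as_matrix(); H=i["hand_eye"]
        return Rt@H[:3,3]+p, Rt@H[:3,:3]@d
    T=i["camera_from_world"]; Rm=T[:3,:3]
    return -Rm.T@T[:3,3], Rm.T@d
def on(name,uv,z,pose=None):
    o,d=ray(name,uv,pose); return o+d*(z-o[2])/d[2]
def proj(name,P,pose=None):
    i=imaging.camera_info(name);K=i["mtx"]
    P=np.asarray(P,float)
    if name=="wrist":
        p,r=pose; Rt=R.from_rotvec(r).as_matrix(); H=i["hand_eye"]
        c=H[:3,:3].T@(Rt.T@(P-p)-H[:3,3])
    else:
        T=i["camera_from_world"]; c=T[:3,:3]@P+T[:3,3]
    q=K@np.array([c[0],-c[1],-c[2]]); return q[:2]/q[2]
def shot(name,fn):
    s=manip.get_state(); f=imaging.grab_frame(name)[:,:,::-1].copy(); cv2.imwrite(f"pics/{fn}.png",f)
    return f,(s["tool_pos"],s["tool_rot"])
def crop(f,x,y,w,h,k,fn):
    cv2.imwrite(f"pics/{fn}.png",cv2.resize(f[y:y+h,x:x+w],None,fx=k,fy=k,interpolation=cv2.INTER_CUBIC))
def st():
    s=manip.get_state(); p=s["tool_pos"]; M=R.from_rotvec(s["tool_rot"]).as_matrix()
    print("t %.2f"%s["clock"],"tcp",p.round(4),"jaw deg %.1f"%np.degrees(np.arctan2(M[1,1],M[0,1])),"zax",M[:,2].round(3),"w %.4f"%s["width"],"F",s["force"].round(1),"j6 %.2f"%s["joint_positions"][5])
    return s
E
python3 - <<'E'
from h import *
f=cv2.imread("pics/top0.png"); crop(f,160,100,270,180,2.9,"c1"); 
crop(f,380,40,120,80,6,"c2")
for n,u,z in [("pack",(404,217),.04),("post",(351,192),.095),("knob",(280,225),.098),("d1",(190,243),.082),("d2",(189,214),.082),("d3",(186,183),.082),("stamp",(440,242),.05),("tin",(202,135),.04),("grey",(443,75),0)]:
    p=on("top",u,z);print(n,p.round(3),np.hypot(*p[:2]).round(3))
E
```

```text
pack [ 0.46  -0.264  0.04 ] 0.53
post [ 0.52  -0.12   0.095] 0.533
knob [0.437 0.064 0.098] 0.442
d1 [0.397 0.296 0.082] 0.495
d2 [0.473 0.301 0.082] 0.56
d3 [0.555 0.311 0.082] 0.636
stamp [ 0.39  -0.353  0.05 ] 0.526
tin [0.7   0.283 0.04 ] 0.755
grey [ 0.883 -0.409  0.   ] 0.973
```

View pics/c1.png

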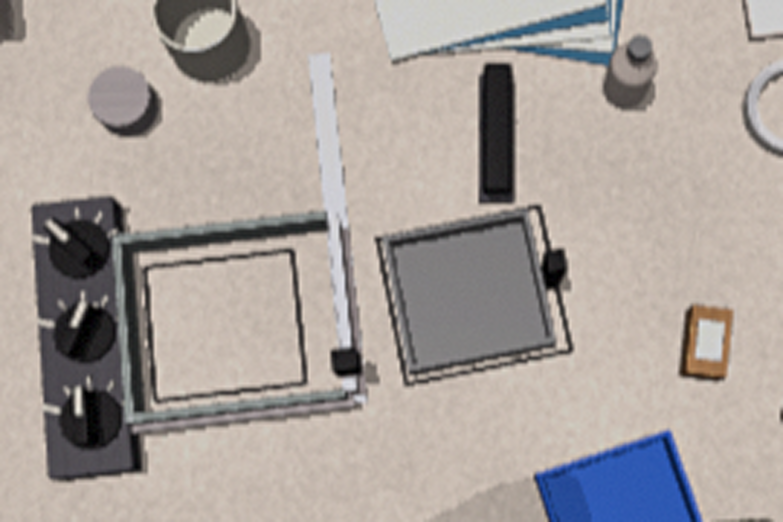

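View pics/c2.png

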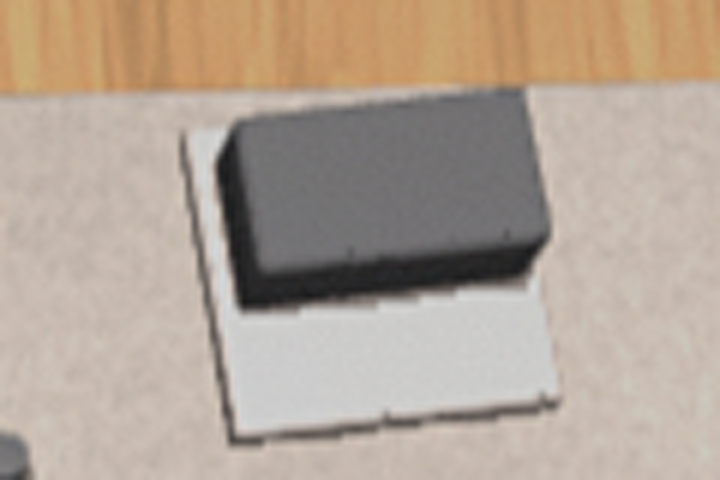

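Run:
```python
from h import *
s=st(); print(R.from_rotvec(s["tool_rot"]).as_matrix().round(3))
```

```text
t 0.10 tcp [ 0.2002 -0.5386  0.3031] jaw deg -69.6 zax [-0.     0.002 -1.   ] w 0.0853 F [ 0.  -0.6  0.4] j6 1.43
[[ 0.937  0.348 -0.   ]
 [ 0.348 -0.937  0.002]
 [ 0.    -0.002 -1.   ]]
```

Emit:
{"name": "move_arm", "arguments": {
  "xyz": [
    [0.03, 0.04, 0],
    [0.03, 0.04, 0],
    [0.03, 0.04, 0],
    [0.03, 0.04, 0],
    [0.03, 0.04, 0],
    [0.01, 0.04, 0],
    [0, 0.04, 0],
    [0, 0.0, 0]
  ],
  "turn": [
    [0, 0, 0],
    [0, 0, 0],
    [0, 0, 0],
    [0, 0, 0],
    [0, 0, 0],
    [0, 0, 0],
    [0, 0, 0],
    [0, 0, 0]
  ],
  "hand": [1, 1, 1, 1, 1, 1, 1, 1]
}}

```text
clock: 0.77
tool_pos: [0.3345, -0.2855, 0.3033]
tool_rot: [-3.085, -0.563, 0.002]
force: [-1.5, 0.9, -0.6]
width: 0.0851
```

Run:
```python
from h import *
s=st()
f,p=shot("wrist","w1"); print(p); g,_=shot("top","t1")
```

```text
t 0.77 tcp [ 0.3345 -0.2855  0.3033] jaw deg -69.3 zax [-0.002  0.005 -1.   ] w 0.0851 F [-1.5  0.9 -0.6] j6 1.89
(array([ 0.33450955, -0.28549481,  0.3032936 ]), array([-3.08495430e+00, -5.63436045e-01,  2.18888699e-03]))
```

View pics/w1.png

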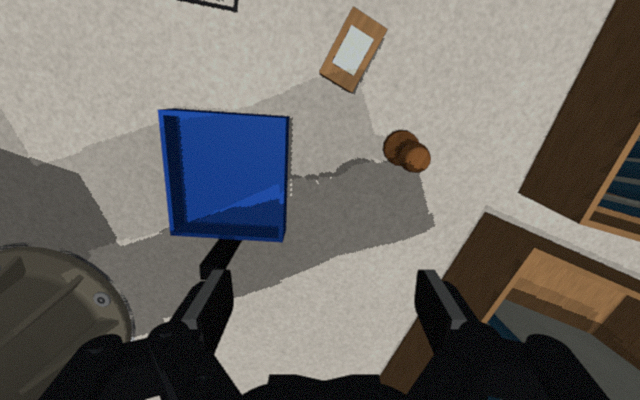

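View pics/t1.png

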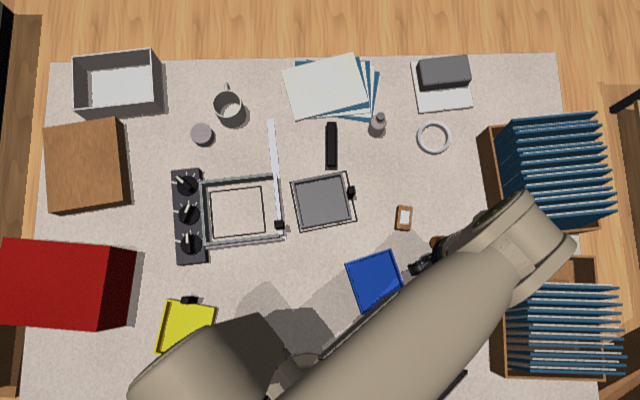

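Wrist view: the pack's top face has corners at (356,8), (386,26), (352,92) and (320,73). The blue tray at (228,175) is a decoy. Nothing else looks like a pack. Measuring pack and tray.

```bash
cat >> h.py <<'E'
def quad(mask,minA=50):
    cs,_=cv2.findContours(mask.astype(np.uint8),cv2.RETR_EXTERNAL,cv2.CHAIN_APPROX_NONE)
    return [cv2.minAreaRect(c) for c in sorted(cs,key=cv2.contourArea,reverse=True) if cv2.contourArea(c)>minA]
E
python3 - <<'E'
from h import *
f=cv2.imread("pics/w1.png"); pose=(np.array([0.33450955,-0.28549481,0.3032936]),np.array([-3.0849543,-.563436,.00218889]))
c=[on("wrist",u,.04,pose)[:2] for u in [(356,8),(386,26),(352,92),(320,73)]]
print(np.round(c,4),np.mean(c,0))
c=np.array(c);print([np.linalg.norm(c[i]-c[i-1]).round(4) for i in range(4)], np.degrees(np.arctan2(*(c[0]-c[3])[::-1])),np.degrees(np.arctan2(*(c[1]-c[2])[::-1])))
g=cv2.imread("pics/top0.png"); crop(g,270,155,110,90,7,"c3"); crop(g,160,110,140,170,3.5,"c4")
crop(g,160,155,60,120,5,"c5")
E
```

```text
[[ 0.4932 -0.2556]
 [ 0.4896 -0.2869]
 [ 0.4256 -0.2794]
 [ 0.4307 -0.2441]] [ 0.45977123 -0.26651613]
[np.float64(0.0635), np.float64(0.0316), np.float64(0.0644), np.float64(0.0357)] -10.393601624005537 -6.694895153517106
```

View pics/c3.png

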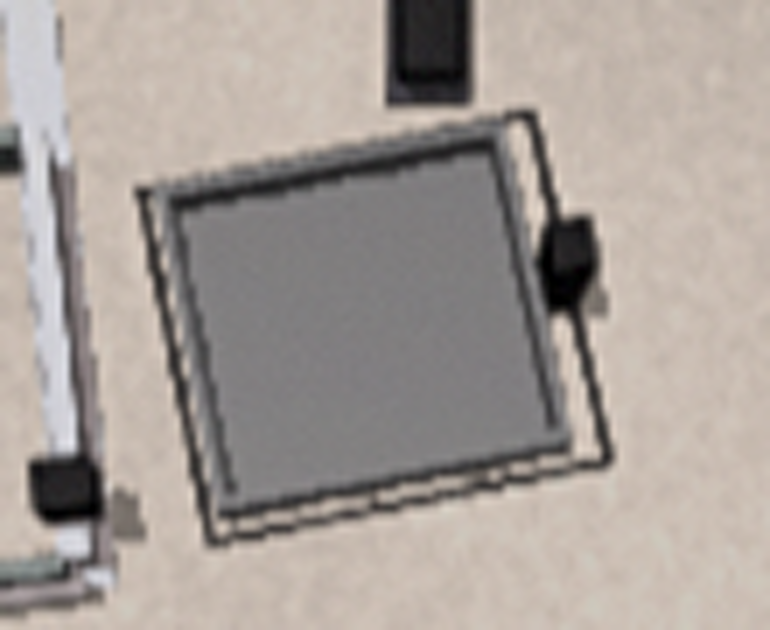

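View pics/c4.png

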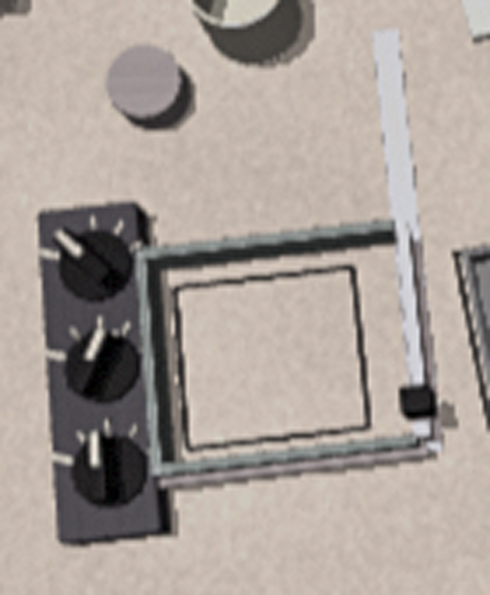

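View pics/c5.png

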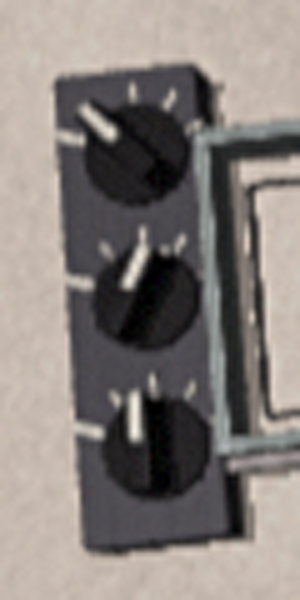

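```bash
cat > m.py <<'E'
from h import *
def P(l,k,ox,oy,z): return np.array([on("top",(u/k+ox,v/k+oy),z)[:2] for u,v in l])
def ang(v): return np.degrees(np.arctan2(v[1],v[0]))
bm=P([(176,285),(353,267),(370,427),(188,446)],3.5,160,110,0)  # TL TR BR BL ; image up=+x, left=+y
def rep(n,c):
    print(n,"c",c.mean(0).round(4),"xang",ang(c[0]-c[3]).round(1),ang(c[1]-c[2]).round(1),"yang-90",(ang(c[0]-c[1])-90).round(1),(ang(c[3]-c[2])-90).round(1),"sizes",[np.linalg.norm(c[i]-c[i-1]).round(3) for i in range(4)])
rep("baymark",bm)
rep("tray",P([(155,188),(505,122),(568,448),(220,515)],7,270,155,.035))
rep("fill",P([(138,190),(533,113),(610,463),(212,545)],7,270,155,0))
print("post",P([(572,237)],7,270,155,.095),"knob",P([(65,475)],7,270,155,.098))
for n,a,b in [("d1",(135,441),(135,393)),("d2",(129,289),(146,249)),("d3",(114,137),(83,104))]:
    q=P([a,b],5,160,155,.082); print(n,q.round(4).tolist(),"len",np.linalg.norm(q[1]-q[0]).round(3),"ang",ang(q[1]-q[0]).round(1))
E
python3 m.py
```

```text
baymark c [0.49   0.1884] xang 5.4 6.0 yang-90 4.8 4.9 sizes [np.float64(0.13), np.float64(0.142), np.float64(0.13), np.float64(0.143)]
tray c [ 0.5108 -0.0447] xang 10.4 8.9 yang-90 9.8 9.8 sizes [np.float64(0.131), np.float64(0.139), np.float64(0.131), np.float64(0.136)]
fill c [ 0.5135 -0.0496] xang 10.9 10.3 yang-90 10.2 10.6 sizes [np.float64(0.146), np.float64(0.162), np.float64(0.145), np.float64(0.16)]
post [[ 0.52804326 -0.12202598]] knob [[0.44268647 0.06547869]]
d1 [[0.397, 0.3033], [0.4217, 0.3041]] len 0.025 ang 1.8
d2 [[0.476, 0.3089], [0.4968, 0.3007]] len 0.022 ang -21.4
d3 [[0.5569, 0.3194], [0.575, 0.3363]] len 0.025 ang 43.0
```

The pack centre is (0.460, -0.266) with its long axis at about -8.5°. The bay x-axis is at 5.3°, and the tray is at (0.511, -0.045) at about 10°. I'll flip the wrist (+151°) so the jaw suits both the pack and the dials.

Emit:
{"name": "move_arm", "arguments": {
  "xyz": [
    [0.005, 0.001, 0],
    [0.005, 0.001, 0],
    [0.005, 0.001, 0],
    [0.005, 0.001, 0],
    [0.005, 0.001, 0],
    [0.005, 0.001, 0],
    [0.005, 0.001, 0],
    [0.005, 0.001, 0]
  ],
  "turn": [
    [0, 0, 0.11],
    [0, 0, 0.11],
    [0, 0, 0.11],
    [0, 0, 0.11],
    [0, 0, 0.11],
    [0, 0, 0.11],
    [0, 0, 0.11],
    [0, 0, 0.11]
  ],
  "hand": [1, 1, 1, 1, 1, 1, 1, 1]
}}

```text
clock: 1.53
tool_pos: [0.3755, -0.2858, 0.3036]
tool_rot: [2.557, 1.825, -0.0]
force: [0.4, -0.7, 0.3]
width: 0.0854
```

Emit:
{"name": "move_arm", "arguments": {
  "xyz": [
    [0.005, 0.001, 0],
    [0.005, 0.001, 0],
    [0.005, 0.001, 0],
    [0.005, 0.001, 0],
    [0.005, 0.001, 0],
    [0.005, 0.001, 0],
    [0.005, 0.001, 0],
    [0.005, 0.001, 0]
  ],
  "turn": [
    [0, 0, 0.11],
    [0, 0, 0.11],
    [0, 0, 0.11],
    [0, 0, 0.11],
    [0, 0, 0.11],
    [0, 0, 0.11],
    [0, 0, 0.11],
    [0, 0, 0.11]
  ],
  "hand": [1, 1, 1, 1, 1, 1, 1, 1]
}}

```text
clock: 2.2
tool_pos: [0.4156, -0.2779, 0.3035]
tool_rot: [1.537, 2.74, -0.0]
force: [-0.1, -0.2, 0.1]
width: 0.0857
```

Emit:
{"name": "move_arm", "arguments": {
  "xyz": [
    [0.006, 0.001, -0.01],
    [0.006, 0.001, -0.01],
    [0.006, 0.001, -0.01],
    [0.006, 0.001, -0.01],
    [0.006, 0, -0.01],
    [0.006, 0, -0.01],
    [0.006, 0, -0.01],
    [0.0035, 0, 0]
  ],
  "turn": [
    [0, 0, 0.11],
    [0, 0, 0.11],
    [0, 0, 0.11],
    [0, 0, 0.11],
    [0, 0, 0.11],
    [0, 0, 0.11],
    [0, 0, 0.11],
    [0, 0, 0.1]
  ],
  "hand": [1, 1, 1, 1, 1, 1, 1, 1]
}}

```text
clock: 2.87
tool_pos: [0.4606, -0.2734, 0.2313]
tool_rot: [-0.238, -3.13, -0.003]
force: [-0.9, -0.2, -0.0]
width: 0.0855
```

Emit:
{"name": "move_arm", "arguments": {
  "xyz": [
    [0, 0, 0]
  ],
  "turn": [
    [0, 0, 0]
  ],
  "hand": [1]
}}

```text
clock: 2.95
tool_pos: [0.4611, -0.2736, 0.2326]
tool_rot: [-0.243, -3.131, -0.001]
force: [-0.0, 0.9, 0.6]
width: 0.0854
```

Run:
```python
from h import *
s=st()
f,p=shot("wrist","w2"); print(p); g,_=shot("top","t2"); h,_=shot("scene","s2")
```

```text
t 2.95 tcp [ 0.4611 -0.2736  0.2326] jaw deg 81.1 zax [-0.001  0.001 -1.   ] w 0.0854 F [-0.   0.9  0.6] j6 -0.53
(array([ 0.46108471, -0.27361948,  0.23264388]), array([-2.42532865e-01, -3.13117369e+00, -1.18573082e-03]))
```

View pics/w2.png

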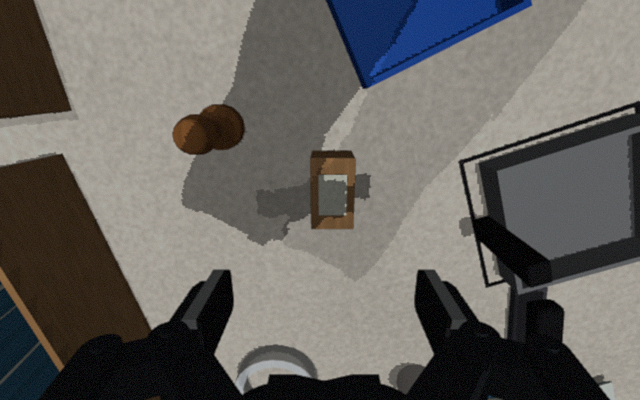

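View pics/s2.png

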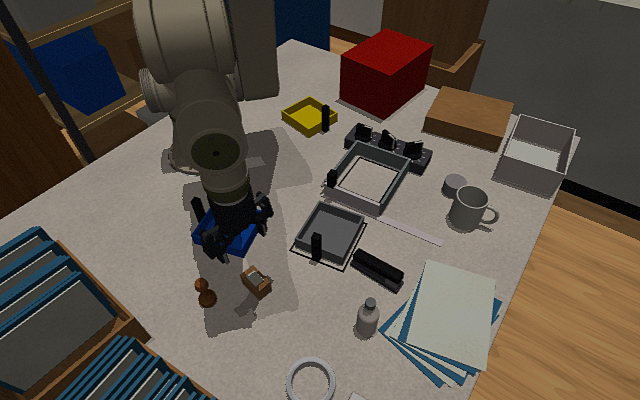

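Run:
```python
from h import *
f=cv2.imread("pics/w2.png"); crop(f,290,130,90,120,5,"c6")
pose=(np.array([0.46108471,-0.27361948,0.23264388]),np.array([-0.242532865,-3.13117369,-.0011857]))
c=np.array([on("wrist",u,.04,pose)[:2] for u in [(310,161),(355,161),(353,228),(312,228)]])
print(c.round(4),c.mean(0), [np.linalg.norm(c[i]-c[i-1]).round(4) for i in range(4)])
```

```text
[[ 0.4279 -0.2795]
 [ 0.4337 -0.2428]
 [ 0.493  -0.2519]
 [ 0.4873 -0.2878]] [ 0.46046971 -0.26549682] [np.float64(0.06), np.float64(0.0372), np.float64(0.06), np.float64(0.0364)]
```

View pics/c6.png

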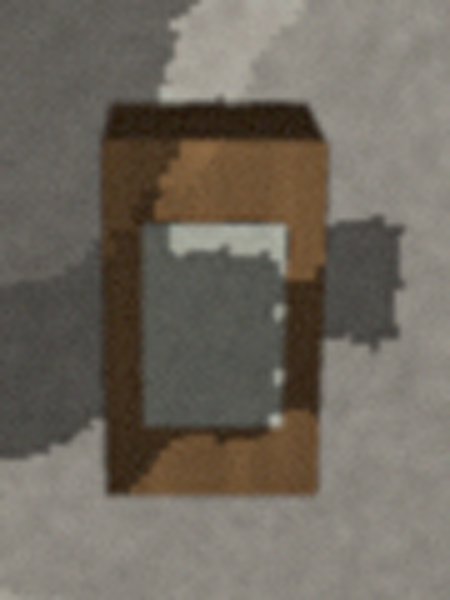

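The crop confirms the pack: cardboard with a blank label, squared with the jaw, centre (0.459, -0.2655). Descending and gripping.

Emit:
{"name": "move_arm", "arguments": {
  "xyz": [
    [-0.001, 0.004, -0.022],
    [-0.001, 0.004, -0.022],
    [0, 0, -0.022],
    [0, 0, -0.022],
    [0, 0, -0.022],
    [0, 0, -0.022],
    [0, 0, -0.015],
    [0, 0, -0.007]
  ],
  "turn": [
    [0, 0, 0],
    [0, 0, 0],
    [0, 0, 0],
    [0, 0, 0],
    [0, 0, 0],
    [0, 0, 0],
    [0, 0, 0],
    [0, 0, 0]
  ],
  "hand": [1, 1, 1, 1, 1, 1, 1, 1]
}}

```text
clock: 3.77
tool_pos: [0.4577, -0.2641, 0.0782]
tool_rot: [-0.248, -3.13, -0.002]
force: [-1.1, -0.2, 0.0]
width: 0.0854
```

Emit:
{"name": "move_arm", "arguments": {
  "xyz": [
    [0, 0, 0],
    [0, 0, 0],
    [0, 0, 0],
    [0, 0, 0],
    [0, 0, 0],
    [0, 0, 0],
    [0, 0, 0],
    [0, 0, 0]
  ],
  "turn": [
    [0, 0, 0],
    [0, 0, 0],
    [0, 0, 0],
    [0, 0, 0],
    [0, 0, 0],
    [0, 0, 0],
    [0, 0, 0],
    [0, 0, 0]
  ],
  "hand": [0.3, -0.2, -0.5, -0.8, -1, -1, -1, -1]
}}

```text
clock: 4.43
tool_pos: [0.4598, -0.2652, 0.0815]
tool_rot: [0.245, 3.129, -0.003]
force: [0.2, -0.4, 6.1]
width: 0.0372
```

Emit:
{"name": "move_arm", "arguments": {
  "xyz": [
    [0, 0, 0.015],
    [0, 0, 0.02],
    [0, 0, 0.025],
    [0, 0, 0.03],
    [0, 0, 0.03],
    [0, 0, 0],
    [0, 0, 0],
    [0, 0, 0]
  ],
  "turn": [
    [0, 0, 0],
    [0, 0, 0],
    [0, 0, 0],
    [0, 0, 0],
    [0, 0, 0],
    [0, 0, 0],
    [0, 0, 0],
    [0, 0, 0]
  ],
  "hand": [-1, -1, -1, -1, -1, -1, -1, -1]
}}

```text
clock: 5.1
tool_pos: [0.4584, -0.264, 0.1994]
tool_rot: [-0.244, -3.132, -0.001]
force: [-0.7, -0.7, -1.2]
width: 0.0368
```

Emit:
{"name": "move_arm", "arguments": {
  "xyz": [
    [0.006, 0.029, 0],
    [0.006, 0.029, 0],
    [0.006, 0.029, 0],
    [0.006, 0.029, 0],
    [0.006, 0.029, 0],
    [0.006, 0.029, 0],
    [0.006, 0.029, 0],
    [0.007, 0.027, 0]
  ],
  "turn": [
    [0, 0, 0.04],
    [0, 0, 0.04],
    [0, 0, 0.04],
    [0, 0, 0.04],
    [0, 0, 0.04],
    [0, 0, 0.04],
    [0, 0, 0.04],
    [0, 0, 0.04]
  ],
  "hand": [-1, -1, -1, -1, -1, -1, -1, -1]
}}

```text
clock: 5.77
tool_pos: [0.5064, -0.0324, 0.1978]
tool_rot: [0.261, -3.127, -0.002]
force: [-0.7, -0.1, -2.0]
width: 0.0371
```

Emit:
{"name": "move_arm", "arguments": {
  "xyz": [
    [0, 0, 0]
  ],
  "turn": [
    [0, 0, 0]
  ],
  "hand": [-1]
}}

```text
clock: 5.85
tool_pos: [0.507, -0.0301, 0.1979]
tool_rot: [0.267, -3.127, -0.005]
force: [-0.3, 0.5, -1.3]
width: 0.037
```

Run:
```python
from h import *
s=st()
f,p=shot("wrist","w3"); print(p); h,_=shot("scene","s3"); crop(h,200,130,240,180,3.3,"c7")
```

```text
t 5.85 tcp [ 0.507  -0.0301  0.1979] jaw deg 99.8 zax [-0.003  0.003 -1.   ] w 0.0370 F [-0.3  0.5 -1.3] j6 -0.39
(array([ 0.50703859, -0.03010344,  0.19790969]), array([ 0.26738767, -3.12709343, -0.004938  ]))
```

View pics/w3.png

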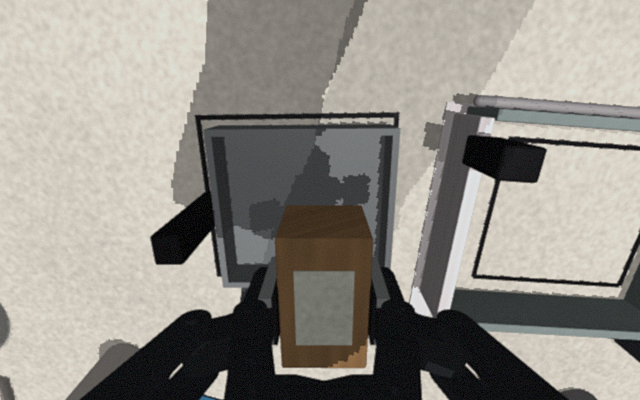

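View pics/c7.png

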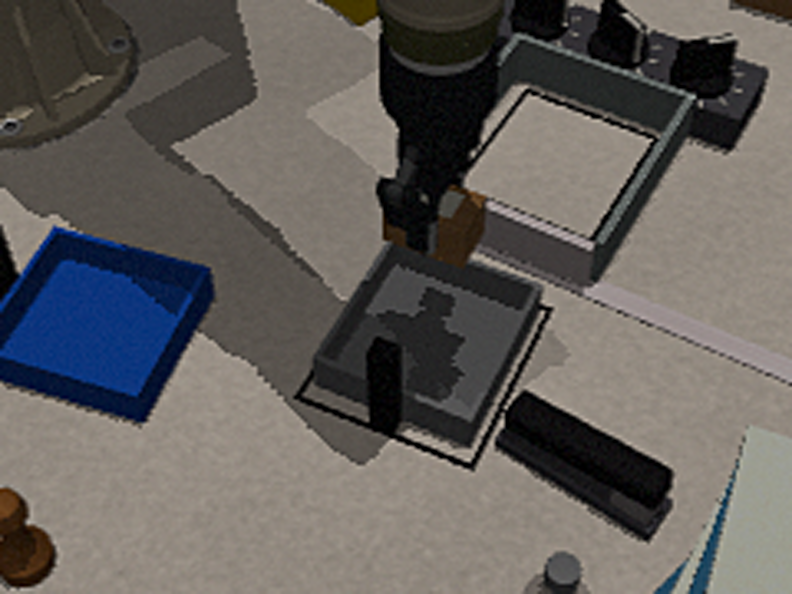

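Emit:
{"name": "move_arm", "arguments": {
  "xyz": [
    [0.002, -0.003, -0.02],
    [0, -0.003, -0.02],
    [0, 0, -0.02],
    [0, 0, -0.02],
    [0, 0, -0.015],
    [0, 0, -0.009],
    [0, 0, -0.004],
    [0, 0, 0]
  ],
  "turn": [
    [0, 0, 0],
    [0, 0, 0],
    [0, 0, 0],
    [0, 0, 0],
    [0, 0, 0],
    [0, 0, 0],
    [0, 0, 0],
    [0, 0, 0]
  ],
  "hand": [-1, -1, -1, -1, -1, -1, -1, -1]
}}

```text
clock: 6.62
tool_pos: [0.5089, -0.0409, 0.0908]
tool_rot: [0.255, -3.129, -0.001]
force: [-0.1, 0.2, -0.9]
width: 0.0372
```

Emit:
{"name": "move_arm", "arguments": {
  "xyz": [
    [0, 0, -0.002],
    [0, 0, -0.001],
    [0, 0, 0],
    [0, 0, 0],
    [0, 0, 0],
    [0, 0, 0],
    [0, 0, 0],
    [0, 0, 0]
  ],
  "turn": [
    [0, 0, 0],
    [0, 0, 0],
    [0, 0, 0],
    [0, 0, 0],
    [0, 0, 0],
    [0, 0, 0],
    [0, 0, 0],
    [0, 0, 0]
  ],
  "hand": [-1, -1, -1, 0.3, 0.3, 0.3, 0.3, 0.3]
}}

```text
clock: 7.28
tool_pos: [0.51, -0.0403, 0.0892]
tool_rot: [-0.258, 3.13, -0.0]
force: [0.3, -1.1, 0.4]
width: 0.0557
```

Emit:
{"name": "move_arm", "arguments": {
  "xyz": [
    [0, 0, 0.02],
    [0, 0, 0.03],
    [0, 0, 0.03],
    [0, 0, 0.03],
    [0, 0, 0.02],
    [0, 0, 0],
    [0, 0, 0],
    [0, 0, 0]
  ],
  "turn": [
    [0, 0, 0],
    [0, 0, 0],
    [0, 0, 0],
    [0, 0, 0],
    [0, 0, 0],
    [0, 0, 0],
    [0, 0, 0],
    [0, 0, 0]
  ],
  "hand": [0.3, 0.3, 0.3, 0.3, 0.3, 0.3, 0.3, 0.3]
}}

```text
clock: 7.95
tool_pos: [0.5094, -0.0403, 0.2183]
tool_rot: [0.258, -3.13, -0.001]
force: [0.2, -0.2, -0.4]
width: 0.0558
```

Run:
```python
from h import *
s=st()
f,p=shot("wrist","w4"); print(p)
```

```text
t 7.95 tcp [ 0.5094 -0.0403  0.2183] jaw deg 99.4 zax [-0.001  0.    -1.   ] w 0.0558 F [ 0.2 -0.2 -0.4] j6 -0.40
(array([ 0.50938132, -0.0402544 ,  0.21830391]), array([ 2.57572367e-01, -3.13028747e+00, -5.09499932e-04]))
```

View pics/w4.png

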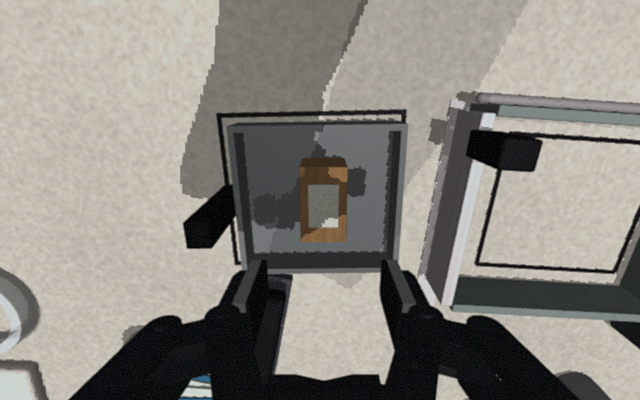

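The pack stands in the tray. On to the dials.

Emit:
{"name": "move_arm", "arguments": {
  "xyz": [
    [-0.008, 0.03, 0],
    [-0.008, 0.03, 0],
    [-0.008, 0.03, 0],
    [-0.008, 0.03, 0],
    [-0.008, 0.03, 0],
    [-0.008, 0.03, 0],
    [-0.008, 0.03, 0],
    [-0.008, 0.03, 0]
  ],
  "turn": [
    [0, 0, -0.02],
    [0, 0, -0.02],
    [0, 0, -0.02],
    [0, 0, -0.02],
    [0, 0, -0.02],
    [0, 0, -0.02],
    [0, 0, -0.01],
    [0, 0, 0]
  ],
  "hand": [0.3, 0.3, 0.3, 0.3, 0.3, 0.3, 0.3, 0.3]
}}

```text
clock: 8.67
tool_pos: [0.4443, 0.2007, 0.2173]
tool_rot: [0.053, -3.138, 0.001]
force: [-0.2, 0.1, 0.5]
width: 0.0559
```

Emit:
{"name": "move_arm", "arguments": {
  "xyz": [
    [-0.009, 0.03, 0],
    [-0.009, 0.03, 0],
    [-0.01, 0.03, 0],
    [-0.01, 0.01, 0],
    [-0.008, 0, 0],
    [0, 0, 0],
    [0, 0, 0],
    [0, 0, 0]
  ],
  "turn": [
    [0, 0, 0],
    [0, 0, 0],
    [0, 0, 0],
    [0, 0, 0],
    [0, 0, 0],
    [0, 0, 0],
    [0, 0, 0],
    [0, 0, 0]
  ],
  "hand": [0.3, 0.3, 0.3, 0.3, 0.3, 0.3, 0.3, 0.3]
}}

```text
clock: 9.33
tool_pos: [0.4, 0.2987, 0.2185]
tool_rot: [0.052, -3.141, 0.001]
force: [-0.8, 0.1, 0.1]
width: 0.0557
```

Run:
```python
from h import *
s=st()
f,p=shot("wrist","w5"); print(p)
```

```text
t 9.33 tcp [0.4    0.2987 0.2185] jaw deg 91.9 zax [-0.    -0.001 -1.   ] w 0.0557 F [-0.8  0.1  0.1] j6 0.45
(array([0.40003722, 0.29872943, 0.21847118]), array([ 5.17643107e-02, -3.14070285e+00,  7.74325437e-04]))
```

View pics/w5.png

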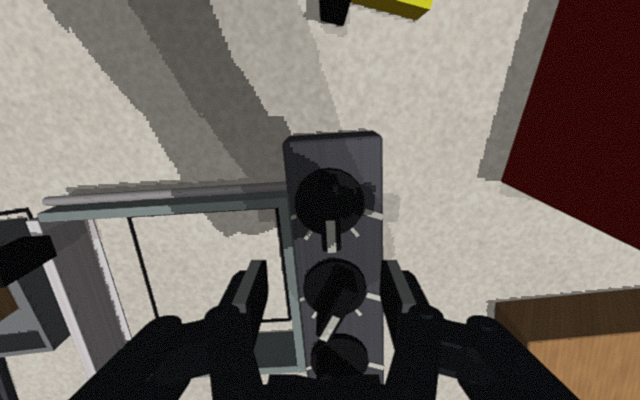

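Run:
```python
from h import *
f=cv2.imread("pics/w5.png"); crop(f,280,130,120,250,3,"c8")
```

```text
(no output)
```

View pics/c8.png

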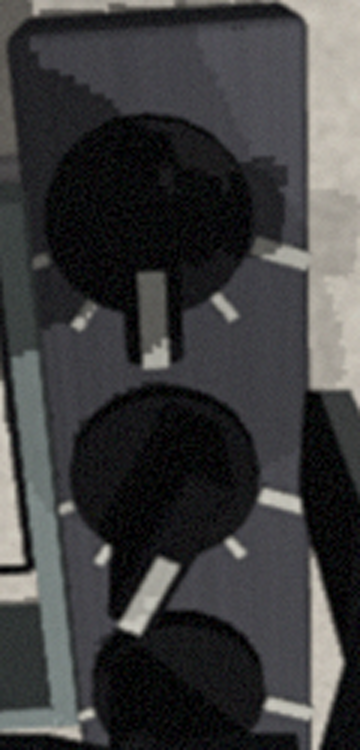

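Run:
```python
from h import *
pose=(np.array([0.40003722,0.29872943,0.21847118]),np.array([.0517643,-3.1407,.000774]))
for a,b in [((151,270),(155,367)),((169,560),(131,632))]:
    q=[on("wrist",(280+u/3,130+v/3),.082,pose)[:2] for u,v in (a,b)]
    d=q[1]-q[0]; print(np.round(q,4).tolist(),np.linalg.norm(d),np.degrees(np.arctan2(d[1],d[0])))
```

```text
[[0.3982, 0.3033], [0.4231, 0.3052]] 0.024922043507335345 4.4319632234157424
[[0.4783, 0.3111], [0.5016, 0.302]] 0.024976511410129357 -21.225806901672424
```

Emit:
{"name": "move_arm", "arguments": {
  "xyz": [
    [-0.001, 0.002, -0.015],
    [-0.001, 0.001, -0.02],
    [0, 0, -0.02],
    [0, 0, -0.02],
    [0, 0, -0.012],
    [0, 0, -0.005],
    [0, 0, 0],
    [0, 0, 0]
  ],
  "turn": [
    [0, 0, 0.03],
    [0, 0, 0],
    [0, 0, 0],
    [0, 0, 0],
    [0, 0, 0],
    [0, 0, 0],
    [0, 0, 0],
    [0, 0, 0]
  ],
  "hand": [0, 0, 0, 0, 0, 0, 0, 0]
}}

```text
clock: 10.05
tool_pos: [0.3984, 0.3022, 0.1273]
tool_rot: [-0.099, 3.14, 0.0]
force: [-0.8, 0.7, 0.6]
width: 0.0428
```

Emit:
{"name": "move_arm", "arguments": {
  "xyz": [
    [0, 0, 0],
    [0, 0, 0],
    [0, 0, 0],
    [0, 0, 0],
    [0, 0, 0],
    [0, 0, 0],
    [0, 0, 0],
    [0, 0, 0]
  ],
  "turn": [
    [0, 0, 0],
    [0, 0, 0],
    [0, 0, 0],
    [0, 0, 0],
    [0, 0, 0],
    [0, 0, 0],
    [0, 0, 0],
    [0, 0, 0]
  ],
  "hand": [-0.3, -0.6, -0.8, -1, -1, -1, -1, -1]
}}

```text
clock: 10.72
tool_pos: [0.3985, 0.303, 0.1281]
tool_rot: [-0.101, 3.138, 0.001]
force: [0.4, -0.9, 6.2]
width: 0.0129
```

```bash
python3 -c "
from h import *
st()"
```

```text
t 10.72 tcp [0.3985 0.303  0.1281] jaw deg 93.7 zax [ 0.002  0.001 -1.   ] w 0.0129 F [ 0.4 -0.9  6.2] j6 0.43
```

Emit:
{"name": "move_arm", "arguments": {
  "xyz": [
    [0, 0, 0],
    [0, 0, 0],
    [0, 0, 0],
    [0, 0, 0],
    [0, 0, 0],
    [0, 0, 0],
    [0, 0, 0],
    [0, 0, 0]
  ],
  "turn": [
    [0, 0, -0.08],
    [0, 0, -0.08],
    [0, 0, -0.08],
    [0, 0, -0.08],
    [0, 0, -0.08],
    [0, 0, -0.08],
    [0, 0, -0.09],
    [0, 0, 0]
  ],
  "hand": [-1, -1, -1, -1, -1, -1, -1, -1]
}}

```text
clock: 11.38
tool_pos: [0.3983, 0.3023, 0.1281]
tool_rot: [0.792, 3.038, -0.001]
force: [-0.0, -3.5, 7.7]
width: 0.0129
```

```bash
python3 -c "
from h import *
st()"
```

```text
t 11.38 tcp [0.3983 0.3023 0.1281] jaw deg 60.8 zax [ 0.002 -0.001 -1.   ] w 0.0129 F [-0.  -3.5  7.7] j6 1.00
```

Emit:
{"name": "move_arm", "arguments": {
  "xyz": [
    [0, 0, 0],
    [0, 0, 0],
    [0, 0, 0],
    [0, 0, 0],
    [0, 0, 0.02],
    [0, 0, 0.025],
    [0, 0, 0.025],
    [0, 0, 0.02]
  ],
  "turn": [
    [0, 0, 0],
    [0, 0, 0],
    [0, 0, 0],
    [0, 0, 0],
    [0, 0, 0],
    [0, 0, 0],
    [0, 0, 0],
    [0, 0, 0]
  ],
  "hand": [0, 0, 0, 0, 0, 0, 0, 0]
}}

```text
clock: 12.05
tool_pos: [0.3979, 0.3028, 0.2184]
tool_rot: [0.785, 3.041, 0.001]
force: [0.2, -0.1, -0.2]
width: 0.0428
```

Emit:
{"name": "move_arm", "arguments": {
  "xyz": [
    [0.02, 0.002, 0],
    [0.02, 0.002, 0],
    [0.02, 0.002, 0],
    [0.02, 0.001, 0],
    [0, 0, 0],
    [0, 0, 0],
    [0, 0, 0],
    [0, 0, 0]
  ],
  "turn": [
    [0, 0, 0.07],
    [0, 0, 0.07],
    [0, 0, 0],
    [0, 0, 0],
    [0, 0, 0],
    [0, 0, 0],
    [0, 0, 0],
    [0, 0, 0]
  ],
  "hand": [0, 0, 0, 0, 0, 0, 0, 0]
}}

```text
clock: 12.72
tool_pos: [0.4768, 0.3095, 0.2166]
tool_rot: [-0.571, -3.088, 0.001]
force: [-0.9, -0.6, 0.1]
width: 0.0425
```

Run:
```python
from h import *
s=st()
f,p=shot("wrist","w6"); print(p)
```

```text
t 12.72 tcp [0.4768 0.3095 0.2166] jaw deg 69.1 zax [-0.001 -0.    -1.   ] w 0.0425 F [-0.9 -0.6  0.1] j6 0.80
(array([0.47677372, 0.30951995, 0.21662621]), array([-5.70596905e-01, -3.08813546e+00,  9.31659954e-04]))
```

View pics/w6.png

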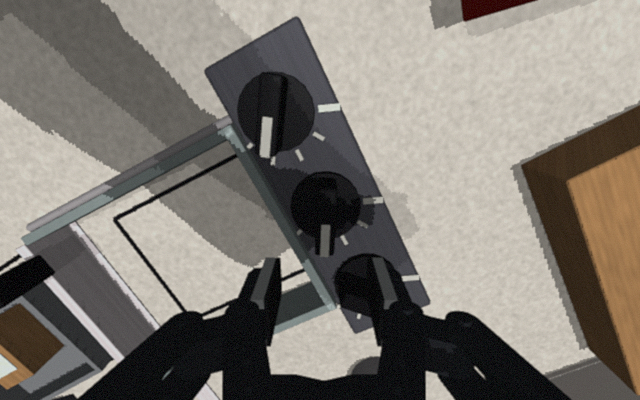

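```bash
cat > ptr.py <<'E'
from h import *
def ptr(cam,a,b,pose=None):
    q=[on(cam,u,.082,pose)[:2] for u in (a,b)]; d=q[1]-q[0]; an=np.degrees(np.arctan2(d[1],d[0]))
    print(np.round(q,4).tolist(),"len %.3f ang %.1f val %.2f"%(np.linalg.norm(d),an,1.2-np.radians(an-5.3)))
E
python3 - <<'E'
from ptr import *
pose=(np.array([0.47677372,.30951995,.21662621]),np.array([-.570596905,-3.08813546,.00093166]))
ptr("wrist",(266,117),(266,156),pose); ptr("wrist",(324.5,226),(325.5,255),pose)
f=cv2.imread("pics/w6.png"); crop(f,200,10,240,300,2,"c9")
E
```

```text
[[0.3981, 0.302], [0.4202, 0.292]] len 0.024 ang -24.3 val 1.72
[[0.4788, 0.3097], [0.5, 0.3023]] len 0.022 ang -19.1 val 1.63
```

View pics/c9.png

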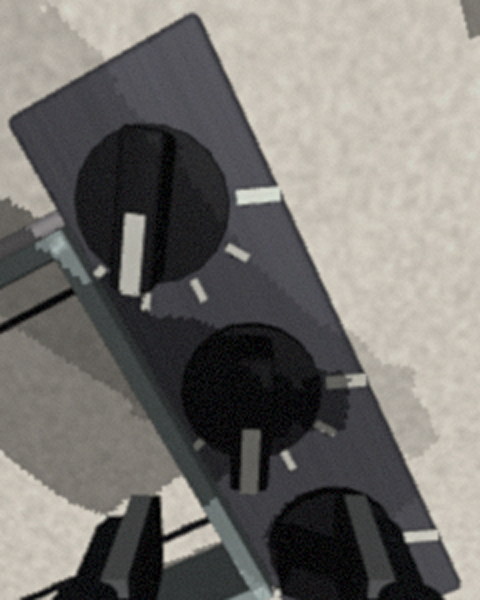

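Emit:
{"name": "move_arm", "arguments": {
  "xyz": [
    [0.001, 0, -0.015],
    [0, 0, -0.02],
    [0, 0, -0.02],
    [0, 0, -0.018],
    [0, 0, -0.012],
    [0, 0, -0.004],
    [0, 0, 0],
    [0, 0, 0]
  ],
  "turn": [
    [0, 0, 0],
    [0, 0, 0],
    [0, 0, 0],
    [0, 0, 0],
    [0, 0, 0],
    [0, 0, 0],
    [0, 0, 0],
    [0, 0, 0]
  ],
  "hand": [0, 0, 0, 0, 0, 0, 0, 0]
}}

```text
clock: 13.43
tool_pos: [0.4787, 0.3098, 0.1285]
tool_rot: [0.571, 3.089, 0.001]
force: [0.4, -0.7, 0.6]
width: 0.0424
```

Emit:
{"name": "move_arm", "arguments": {
  "xyz": [
    [0, 0, 0],
    [0, 0, 0],
    [0, 0, 0],
    [0, 0, 0],
    [0, 0, 0],
    [0, 0, 0],
    [0, 0, 0],
    [0, 0, 0]
  ],
  "turn": [
    [0, 0, 0],
    [0, 0, 0],
    [0, 0, 0],
    [0, 0, 0],
    [0, 0, 0],
    [0, 0, 0],
    [0, 0, 0],
    [0, 0, 0]
  ],
  "hand": [-0.3, -0.6, -0.8, -1, -1, -1, -1, -1]
}}

```text
clock: 14.1
tool_pos: [0.4793, 0.3097, 0.1292]
tool_rot: [0.571, 3.088, 0.001]
force: [-1.3, -1.3, 6.3]
width: 0.0132
```

Emit:
{"name": "move_arm", "arguments": {
  "xyz": [
    [0, 0, 0],
    [0, 0, 0],
    [0, 0, 0],
    [0, 0, 0],
    [0, 0, 0],
    [0, 0, 0],
    [0, 0, 0],
    [0, 0, 0]
  ],
  "turn": [
    [0, 0, 0.1],
    [0, 0, 0.1],
    [0, 0, 0.1],
    [0, 0, 0.1],
    [0, 0, 0.1],
    [0, 0, 0.1],
    [0, 0, 0.1],
    [0, 0, 0.1]
  ],
  "hand": [-1, -1, -1, -1, -1, -1, -1, -1]
}}

```text
clock: 14.77
tool_pos: [0.4793, 0.3116, 0.1293]
tool_rot: [-0.685, 3.063, 0.007]
force: [-1.9, 7.2, 2.5]
width: 0.0127
```

Emit:
{"name": "move_arm", "arguments": {
  "xyz": [
    [0, 0, 0],
    [0, 0, 0],
    [0, 0, 0],
    [0, 0, 0],
    [0, 0, 0]
  ],
  "turn": [
    [0, 0, 0.1],
    [0, 0, 0.1],
    [0, 0, 0.06],
    [0, 0, 0.0],
    [0, 0, 0.0]
  ],
  "hand": [-1, -1, -1, -1, -1]
}}

```text
clock: 15.18
tool_pos: [0.4789, 0.3121, 0.1293]
tool_rot: [-1.071, 2.95, 0.009]
force: [-2.8, 7.7, 3.5]
width: 0.0131
```

```bash
python3 -c "
from h import *
st()"
```

```text
t 15.18 tcp [0.4789 0.3121 0.1293] jaw deg 129.9 zax [ 0.001  0.006 -1.   ] w 0.0131 F [-2.8  7.7  3.5] j6 -0.26
```

Emit:
{"name": "move_arm", "arguments": {
  "xyz": [
    [0, 0, 0],
    [0, 0, 0],
    [0, 0, 0],
    [0, 0, 0],
    [0, 0, 0.02],
    [0, 0, 0.025],
    [0, 0, 0.025],
    [0, 0, 0.02]
  ],
  "turn": [
    [0, 0, 0],
    [0, 0, 0],
    [0, 0, 0],
    [0, 0, 0],
    [0, 0, 0],
    [0, 0, 0],
    [0, 0, 0],
    [0, 0, 0]
  ],
  "hand": [0, 0, 0, 0, 0, 0, 0, 0]
}}

```text
clock: 15.85
tool_pos: [0.4791, 0.3094, 0.2195]
tool_rot: [-1.068, 2.954, -0.0]
force: [0.4, 0.4, 0.1]
width: 0.0426
```

Emit:
{"name": "move_arm", "arguments": {
  "xyz": [
    [0.02, 0.002, 0],
    [0.02, 0.002, 0],
    [0.02, 0.002, 0],
    [0.02, 0.0, 0],
    [0, 0, 0],
    [0, 0, 0],
    [0, 0, 0],
    [0, 0, 0]
  ],
  "turn": [
    [0, 0, 0.05],
    [0, 0, 0],
    [0, 0, 0],
    [0, 0, 0],
    [0, 0, 0],
    [0, 0, 0],
    [0, 0, 0],
    [0, 0, 0]
  ],
  "hand": [0, 0, 0, 0, 0, 0, 0, 0]
}}

```text
clock: 16.52
tool_pos: [0.5579, 0.3155, 0.2177]
tool_rot: [1.142, -2.925, -0.0]
force: [0.9, -0.5, 0.2]
width: 0.0428
```

Run:
```python
from h import *
s=st()
f,p=shot("wrist","w7"); print(p); crop(f,200,0,240,300,2,"c10")
```

```text
t 16.52 tcp [0.5579 0.3155 0.2177] jaw deg 132.6 zax [-0.001 -0.    -1.   ] w 0.0428 F [ 0.9 -0.5  0.2] j6 -0.35
(array([0.55792446, 0.31547435, 0.2177115 ]), array([ 1.14198343e+00, -2.92540870e+00, -2.05144016e-04]))
```

View pics/w7.png

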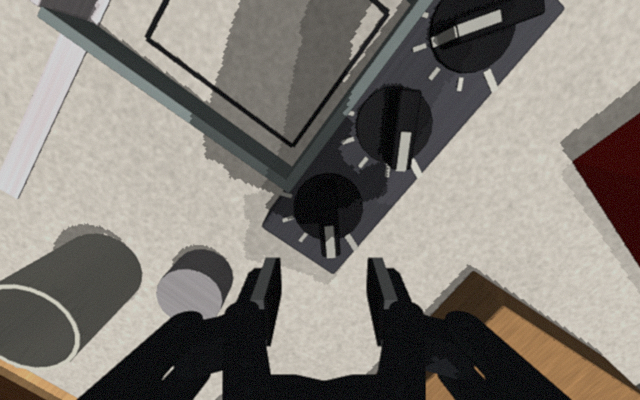

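View pics/c10.png

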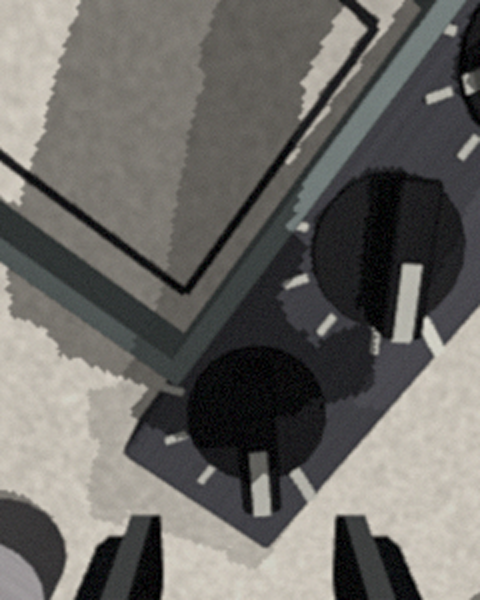

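Run:
```python
from ptr import *
pose=(np.array([0.55792446,.31547435,.2177115]),np.array([1.14198343,-2.9254087,-.000205144]))
ptr("wrist",(502,16),(459,32),pose);ptr("wrist",(406.5,132),(401,171),pose); ptr("wrist",(329,226),(331.5,257.5),pose)
```

```text
[[0.3978, 0.3041], [0.4193, 0.2925]] len 0.024 ang -28.2 val 1.79
[[0.4777, 0.3118], [0.4971, 0.3276]] len 0.025 ang 39.2 val 0.61
[[0.5574, 0.3194], [0.5741, 0.3374]] len 0.025 ang 47.1 val 0.47
```

Emit:
{"name": "move_arm", "arguments": {
  "xyz": [
    [0, 0.003, -0.015],
    [0, 0, -0.02],
    [0, 0, -0.02],
    [0, 0, -0.018],
    [0, 0, -0.013],
    [0, 0, -0.004],
    [0, 0, 0],
    [0, 0, 0]
  ],
  "turn": [
    [0, 0, 0.03],
    [0, 0, 0],
    [0, 0, 0],
    [0, 0, 0],
    [0, 0, 0],
    [0, 0, 0],
    [0, 0, 0],
    [0, 0, 0]
  ],
  "hand": [0, 0, 0, 0, 0, 0, 0, 0]
}}

```text
clock: 17.23
tool_pos: [0.5587, 0.3189, 0.1286]
tool_rot: [-1.186, 2.909, 0.0]
force: [0.3, 0.2, -0.4]
width: 0.0423
```

Emit:
{"name": "move_arm", "arguments": {
  "xyz": [
    [0, 0, 0],
    [0, 0, 0],
    [0, 0, 0],
    [0, 0, 0],
    [0, 0, 0],
    [0, 0, 0],
    [0, 0, 0],
    [0, 0, 0]
  ],
  "turn": [
    [0, 0, 0],
    [0, 0, 0],
    [0, 0, 0],
    [0, 0, 0],
    [0, 0, 0],
    [0, 0, 0],
    [0, 0, 0],
    [0, 0, 0]
  ],
  "hand": [-0.3, -0.6, -0.8, -1, -1, -1, -1, -1]
}}

```text
clock: 17.9
tool_pos: [0.5585, 0.3202, 0.1296]
tool_rot: [-1.187, 2.907, 0.005]
force: [-4.5, 4.7, 4.4]
width: 0.013
```

Emit:
{"name": "move_arm", "arguments": {
  "xyz": [
    [0, 0, 0],
    [0, 0, 0],
    [0, 0, 0],
    [0, 0, 0],
    [0, 0, 0],
    [0, 0, 0],
    [0, 0, 0],
    [0, 0, 0]
  ],
  "turn": [
    [0, 0, -0.1],
    [0, 0, -0.1],
    [0, 0, -0.1],
    [0, 0, -0.1],
    [0, 0, -0.1],
    [0, 0, -0.1],
    [0, 0, -0.1],
    [0, 0, -0.1]
  ],
  "hand": [-1, -1, -1, -1, -1, -1, -1, -1]
}}

```text
clock: 18.57
tool_pos: [0.5591, 0.3185, 0.1296]
tool_rot: [0.048, 3.14, -0.0]
force: [-1.2, -2.2, 5.0]
width: 0.0131
```

Emit:
{"name": "move_arm", "arguments": {
  "xyz": [
    [0, 0, 0],
    [0, 0, 0],
    [0, 0, 0],
    [0, 0, 0],
    [0, 0, 0],
    [0, 0, 0],
    [0, 0, 0],
    [0, 0, 0]
  ],
  "turn": [
    [0, 0, -0.1],
    [0, 0, -0.1],
    [0, 0, -0.1],
    [0, 0, -0.1],
    [0, 0, -0.1],
    [0, 0, -0.1],
    [0, 0, -0.1],
    [0, 0, -0.1]
  ],
  "hand": [-1, -1, -1, -1, -1, -1, -1, -1]
}}

```text
clock: 19.23
tool_pos: [0.5583, 0.3169, 0.1296]
tool_rot: [1.268, 2.873, -0.005]
force: [-5.0, -6.7, 9.5]
width: 0.0129
```

```bash
python3 -c "
from h import *
st()"
```

```text
t 19.23 tcp [0.5583 0.3169 0.1296] jaw deg 42.4 zax [-0.    -0.004 -1.   ] w 0.0129 F [-5.  -6.7  9.5] j6 1.22
```

Emit:
{"name": "move_arm", "arguments": {
  "xyz": [
    [0, 0, 0],
    [0, 0, 0],
    [0, 0, 0],
    [0, 0, 0],
    [0, 0, 0]
  ],
  "turn": [
    [0, 0, -0.08],
    [0, 0, -0.08],
    [0, 0, -0.08],
    [0, 0, -0.03],
    [0, 0, 0]
  ],
  "hand": [-1, -1, -1, -1, -1]
}}

```text
clock: 19.65
tool_pos: [0.5577, 0.3166, 0.1296]
tool_rot: [1.639, 2.679, -0.007]
force: [-5.9, -8.3, 9.5]
width: 0.0131
```

Emit:
{"name": "move_arm", "arguments": {
  "xyz": [
    [0, 0, 0],
    [0, 0, 0],
    [0, 0, 0],
    [0, 0, 0],
    [0, 0, 0.02],
    [0, 0, 0.025],
    [0, 0, 0.025],
    [0, 0, 0.02]
  ],
  "turn": [
    [0, 0, 0],
    [0, 0, 0],
    [0, 0, 0],
    [0, 0, 0],
    [0, 0, 0],
    [0, 0, 0],
    [0, 0, 0],
    [0, 0, 0]
  ],
  "hand": [0, 0, 0, 0, 0, 0, 0, 0]
}}

```text
clock: 20.32
tool_pos: [0.5591, 0.319, 0.2196]
tool_rot: [1.636, 2.681, 0.002]
force: [0.6, -0.6, -0.5]
width: 0.0426
```

Run:
```python
from h import *
s=st()
f,p=shot("wrist","w8"); print(p); g,_=shot("top","t8")
```

```text
t 20.32 tcp [0.5591 0.319  0.2196] jaw deg 27.2 zax [ 0.001  0.001 -1.   ] w 0.0426 F [ 0.6 -0.6 -0.5] j6 1.49
(array([0.55913611, 0.31900616, 0.21963784]), array([1.63563649e+00, 2.68134360e+00, 1.91540209e-03]))
```

View pics/w8.png

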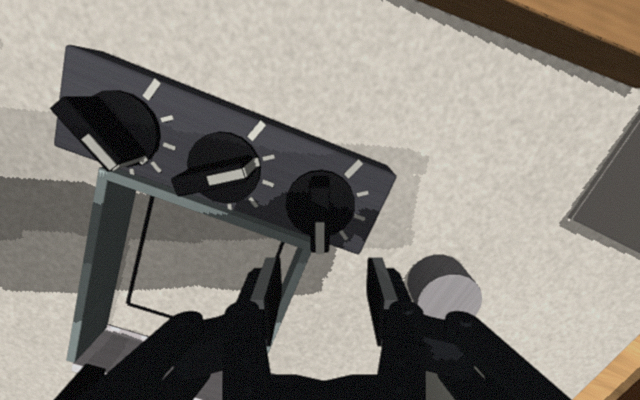

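View pics/t8.png

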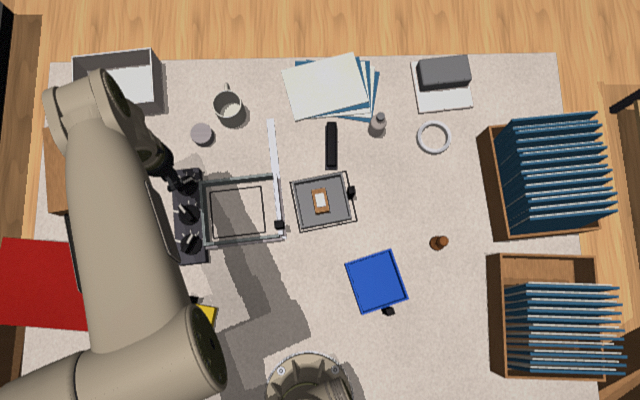

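The top view now shows the whole right half of the bench. The only pack is the one in the tray at (320,200). Checking the pointers.

Run:
```python
from ptr import *
pose=(np.array([0.55913611,.31900616,.21963784]),np.array([1.63563649,2.6813436,.0019154]))
f=cv2.imread("pics/w8.png"); crop(f,40,40,370,230,2.1,"c11")
ptr("wrist",(320,222),(320,251),pose); ptr("wrist",(246,173),(207,182),pose); ptr("wrist",(84,137),(113,166),pose)
```

```text
[[0.5576, 0.3185], [0.5678, 0.2984]] len 0.022 ang -63.0 val 2.39
[[0.4983, 0.3272], [0.4776, 0.3097]] len 0.027 ang -139.8 val 3.73
[[0.3976, 0.3019], [0.419, 0.2918]] len 0.024 ang -25.2 val 1.73
```

View pics/c11.png

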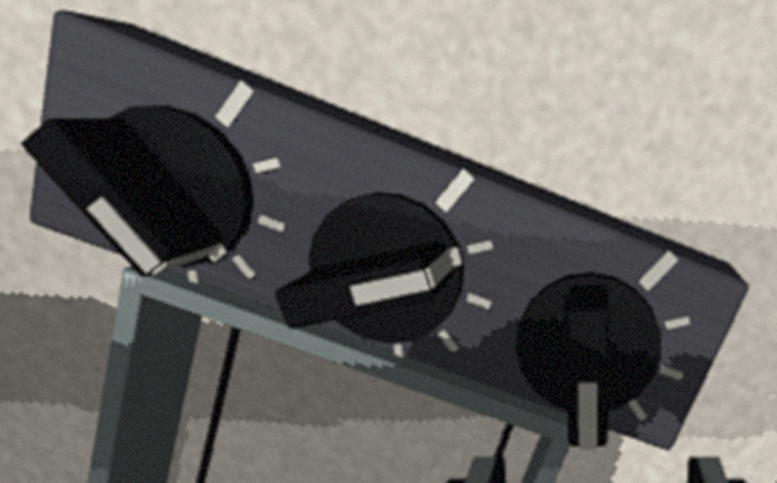

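Dials read about 1.76, 0.60 and 2.39, which is 4-2-5. Now the gate knob at (0.442, 0.065).

Emit:
{"name": "move_arm", "arguments": {
  "xyz": [
    [-0.0145, -0.0315, 0],
    [-0.0145, -0.0315, 0],
    [-0.0145, -0.0315, 0],
    [-0.0145, -0.0315, 0],
    [-0.0145, -0.0315, 0],
    [-0.0145, -0.0315, 0],
    [-0.0145, -0.0315, 0],
    [-0.0155, -0.0325, 0]
  ],
  "turn": [
    [0, 0, -0.06],
    [0, 0, -0.06],
    [0, 0, -0.06],
    [0, 0, -0.06],
    [0, 0, -0.06],
    [0, 0, -0.06],
    [0, 0, -0.02],
    [0, 0, 0]
  ],
  "hand": [0, 0, 0, 0, 0, 0.2, 0.2, 0.2]
}}

```text
clock: 21.08
tool_pos: [0.4408, 0.0646, 0.2172]
tool_rot: [-2.113, -2.324, 0.0]
force: [1.0, -0.5, 0.7]
width: 0.0511
```

Emit:
{"name": "move_arm", "arguments": {
  "xyz": [
    [0, 0, 0],
    [0, 0, 0]
  ],
  "turn": [
    [0, 0, 0],
    [0, 0, 0]
  ],
  "hand": [0.2, 0.2]
}}

```text
clock: 21.25
tool_pos: [0.441, 0.0644, 0.2175]
tool_rot: [-2.117, -2.32, 0.0]
force: [-0.4, 0.2, -0.0]
width: 0.0509
```

Run:
```python
from h import *
s=st()
f,p=shot("wrist","w9"); print(p)
```

```text
t 21.25 tcp [0.441  0.0644 0.2175] jaw deg 5.3 zax [-0.  0. -1.] w 0.0509 F [-0.4  0.2 -0. ] j6 1.44
(array([0.441017  , 0.06441163, 0.21747593]), array([-2.11698985e+00, -2.32049054e+00,  7.63332845e-05]))
```

View pics/w9.png

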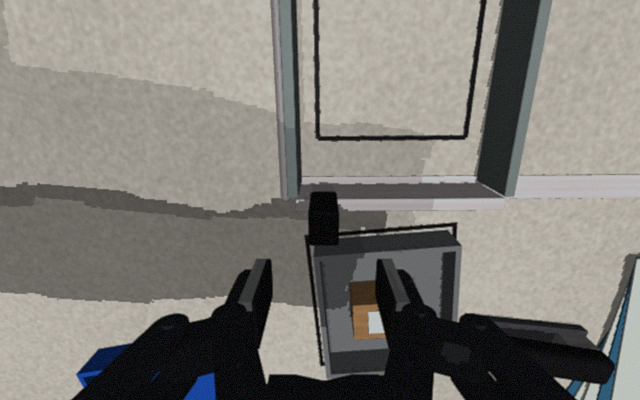

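Run:
```python
from h import *
pose=(np.array([0.441017,.06441163,.21747593]),np.array([-2.11698985,-2.32049054,0]))
f=cv2.imread("pics/w9.png"); crop(f,280,170,90,90,6,"c12")
print(on("wrist",(324,229),.098,pose), proj("wrist",[.442,.065,.098],pose))
```

```text
[0.44171745 0.06756424 0.098     ] [324.07413519 232.69426952]
```

View pics/c12.png

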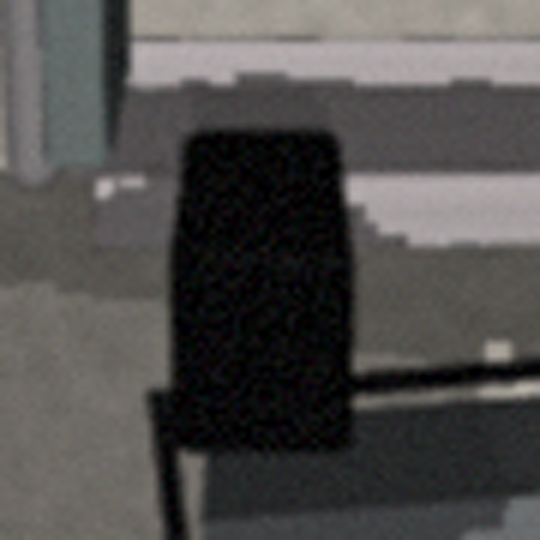

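Emit:
{"name": "move_arm", "arguments": {
  "xyz": [
    [0.001, 0.002, -0.02],
    [0, 0, -0.02],
    [0, 0, -0.02],
    [0, 0, -0.015],
    [0, 0, -0.009],
    [0, 0, 0],
    [0, 0, 0],
    [0, 0, 0]
  ],
  "turn": [
    [0, 0, 0],
    [0, 0, 0],
    [0, 0, 0],
    [0, 0, 0],
    [0, 0, 0],
    [0, 0, 0],
    [0, 0, 0],
    [0, 0, 0]
  ],
  "hand": [0.2, 0.2, 0.2, 0.2, 0.2, 0.2, -0.2, -0.5]
}}

```text
clock: 21.97
tool_pos: [0.4436, 0.0681, 0.1346]
tool_rot: [2.112, 2.325, 0.001]
force: [0.3, -0.2, 0.3]
width: 0.0278
```

Emit:
{"name": "move_arm", "arguments": {
  "xyz": [
    [0, 0, 0],
    [0, 0, 0],
    [0, 0, 0],
    [0, 0, 0],
    [0, 0, 0],
    [0, 0, 0]
  ],
  "turn": [
    [0, 0, 0],
    [0, 0, 0],
    [0, 0, 0],
    [0, 0, 0],
    [0, 0, 0],
    [0, 0, 0]
  ],
  "hand": [-0.7, -1, -1, -1, -1, -1]
}}

```text
clock: 22.47
tool_pos: [0.4434, 0.0679, 0.1349]
tool_rot: [2.112, 2.324, 0.003]
force: [-0.8, 2.3, 6.5]
width: 0.0195
```

Emit:
{"name": "move_arm", "arguments": {
  "xyz": [
    [0.01, 0.001, 0],
    [0.02, 0.002, 0],
    [0.02, 0.002, 0],
    [0.02, 0.002, 0],
    [0.02, 0.002, 0],
    [0.02, 0.002, 0],
    [0.02, 0.002, 0],
    [0.02, 0.002, 0]
  ],
  "turn": [
    [0, 0, 0],
    [0, 0, 0],
    [0, 0, 0],
    [0, 0, 0],
    [0, 0, 0],
    [0, 0, 0],
    [0, 0, 0],
    [0, 0, 0]
  ],
  "hand": [-1, -1, -1, -1, -1, -1, -1, -1]
}}

```text
clock: 23.13
tool_pos: [0.5936, 0.0828, 0.1349]
tool_rot: [2.113, 2.324, 0.001]
force: [-2.2, 1.3, 7.1]
width: 0.0192
```

Emit:
{"name": "move_arm", "arguments": {
  "xyz": [
    [0.01, 0.001, 0],
    [0.003, 0, 0],
    [0, 0, 0],
    [0, 0, 0]
  ],
  "turn": [
    [0, 0, 0],
    [0, 0, 0],
    [0, 0, 0],
    [0, 0, 0]
  ],
  "hand": [-1, -1, -1, -1]
}}

```text
clock: 23.47
tool_pos: [0.6048, 0.0839, 0.1349]
tool_rot: [-2.112, -2.324, 0.001]
force: [-6.7, 2.0, 9.2]
width: 0.0191
```

Run:
```python
from h import *
s=st()
f,p=shot("top","t9"); crop(f,160,100,270,180,2.9,"c13")
```

```text
t 23.47 tcp [0.6048 0.0839 0.1349] jaw deg 5.5 zax [-0.002  0.    -1.   ] w 0.0191 F [-6.7  2.   9.2] j6 1.48
```

View pics/c13.png

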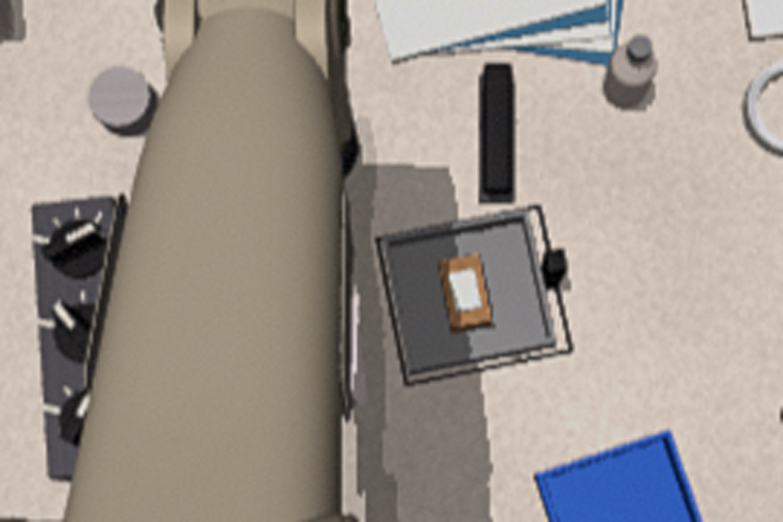

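The gate has moved about 163 mm to its stop (6.7 N). Releasing, then going to the tray post.

Emit:
{"name": "move_arm", "arguments": {
  "xyz": [
    [0, 0, 0],
    [0, 0, 0],
    [0, 0, 0],
    [0, 0, 0.01],
    [0, 0, 0.02],
    [0, 0, 0.025],
    [0, 0, 0.025],
    [0, 0, 0.01]
  ],
  "turn": [
    [0, 0, 0],
    [0, 0, 0],
    [0, 0, 0],
    [0, 0, 0],
    [0, 0, 0],
    [0, 0, 0],
    [0, 0, 0],
    [0, 0, 0]
  ],
  "hand": [0, 0.1, 0.2, 0.2, 0.2, 0.2, 0.2, 0.2]
}}

```text
clock: 24.18
tool_pos: [0.6074, 0.0836, 0.2282]
tool_rot: [2.111, 2.321, 0.006]
force: [0.5, -0.1, 1.1]
width: 0.0516
```

Emit:
{"name": "move_arm", "arguments": {
  "xyz": [
    [-0.01, -0.025, 0],
    [-0.01, -0.025, 0],
    [-0.01, -0.025, 0],
    [-0.01, -0.025, 0],
    [-0.01, -0.025, 0],
    [-0.01, -0.025, 0],
    [-0.01, -0.026, 0],
    [-0.01, -0.028, 0]
  ],
  "turn": [
    [0, 0, 0.02],
    [0, 0, 0.02],
    [0, 0, 0.02],
    [0, 0, 0.02],
    [0, 0, 0],
    [0, 0, 0],
    [0, 0, 0],
    [0, 0, 0]
  ],
  "hand": [0.2, 0.2, 0.2, 0.2, 0.2, 0.2, 0.2, 0.2]
}}

```text
clock: 24.85
tool_pos: [0.5251, -0.1213, 0.2238]
tool_rot: [2.018, 2.407, 0.0]
force: [-0.4, -0.6, 0.2]
width: 0.0514
```

Emit:
{"name": "move_arm", "arguments": {
  "xyz": [
    [0, 0, 0],
    [0, 0, 0]
  ],
  "turn": [
    [0, 0, 0],
    [0, 0, 0]
  ],
  "hand": [0.2, 0.2]
}}

```text
clock: 25.02
tool_pos: [0.5254, -0.1218, 0.2239]
tool_rot: [2.023, 2.404, 0.0]
force: [-0.1, 0.1, -1.1]
width: 0.0513
```

Run:
```python
from h import *
s=st()
f,p=shot("wrist","w10"); print(p); g,_=shot("top","t10"); crop(g,160,100,270,180,2.9,"c14")
print(proj("wrist",[.526,-.122,.095],p))
```

```text
t 25.02 tcp [ 0.5254 -0.1218  0.2239] jaw deg 9.8 zax [ 0.  0. -1.] w 0.0513 F [-0.1  0.1 -1.1] j6 1.02
(array([ 0.52537194, -0.12175161,  0.22387337]), array([2.02273372e+00, 2.40371528e+00, 2.79017670e-04]))
[323.27416427 228.00635075]
```

View pics/w10.png

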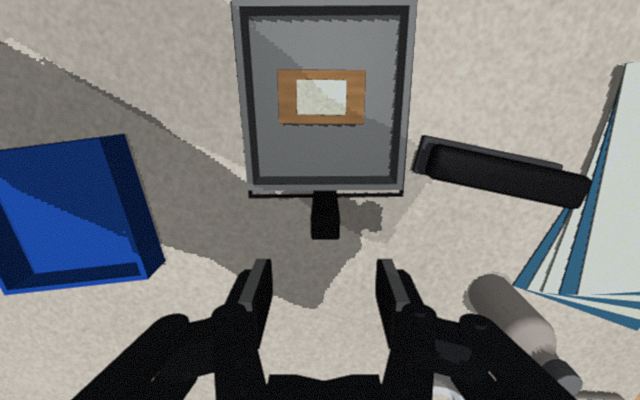

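View pics/c14.png

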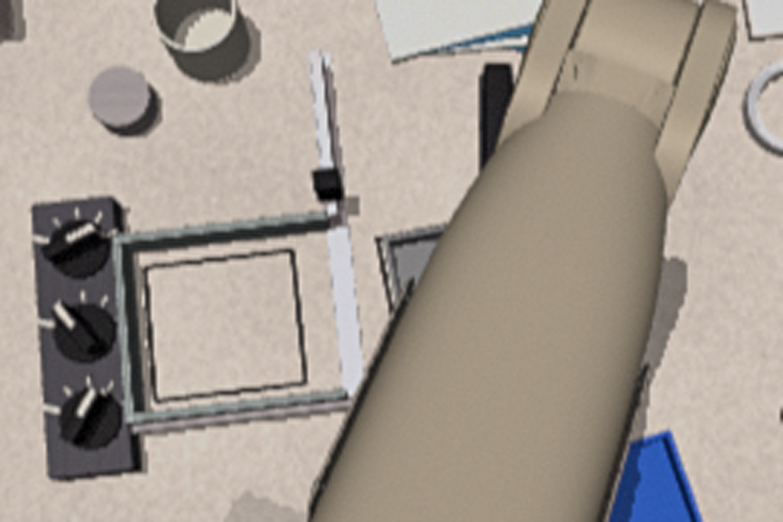

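The gate stands open and its rail is clear. The post top is at about (325,227) in the wrist view, between the fingers. Gripping the post.

Emit:
{"name": "move_arm", "arguments": {
  "xyz": [
    [0.001, 0, -0.02],
    [0, 0, -0.02],
    [0, 0, -0.02],
    [0, 0, -0.018],
    [0, 0, -0.012],
    [0, 0, -0.003],
    [0, 0, 0],
    [0, 0, 0]
  ],
  "turn": [
    [0, 0, 0],
    [0, 0, 0],
    [0, 0, 0],
    [0, 0, 0],
    [0, 0, 0],
    [0, 0, 0],
    [0, 0, 0],
    [0, 0, 0]
  ],
  "hand": [0.2, 0.2, 0.2, 0.2, 0.2, 0.2, 0.2, -0.2]
}}

```text
clock: 25.78
tool_pos: [0.5273, -0.1197, 0.1314]
tool_rot: [2.017, 2.408, 0.0]
force: [0.4, -0.3, -0.2]
width: 0.0408
```

Emit:
{"name": "move_arm", "arguments": {
  "xyz": [
    [0, 0, 0],
    [0, 0, 0],
    [0, 0, 0],
    [0, 0, 0],
    [0, 0, 0],
    [0, 0, 0]
  ],
  "turn": [
    [0, 0, 0],
    [0, 0, 0],
    [0, 0, 0],
    [0, 0, 0],
    [0, 0, 0],
    [0, 0, 0]
  ],
  "hand": [-0.6, -0.8, -1, -1, -1, -1]
}}

```text
clock: 26.28
tool_pos: [0.5274, -0.1206, 0.1322]
tool_rot: [2.017, 2.406, 0.001]
force: [-1.0, -0.3, 5.8]
width: 0.019
```

Run:
```python
from h import *
s=st()
f,p=shot("wrist","w11"); print(p)
```

```text
t 26.28 tcp [ 0.5274 -0.1206  0.1322] jaw deg 10.0 zax [ 0.002 -0.001 -1.   ] w 0.0190 F [-1.  -0.3  5.8] j6 1.02
(array([ 0.52744346, -0.12057135,  0.1322021 ]), array([2.01723951e+00, 2.40568907e+00, 1.37539791e-03]))
```

View pics/w11.png

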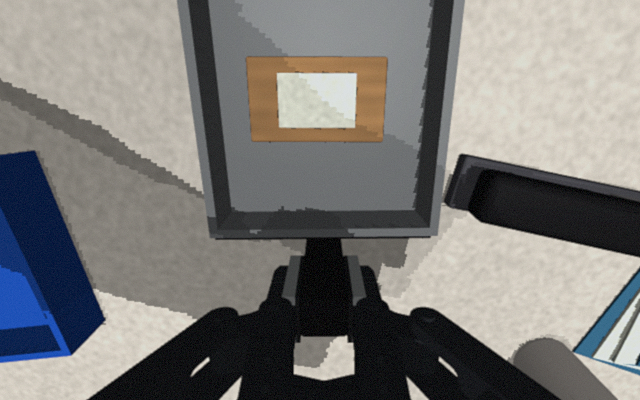

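Emit:
{"name": "move_arm", "arguments": {
  "xyz": [
    [-0.001, 0.005, 0],
    [-0.001, 0.01, 0],
    [-0.001, 0.01, 0],
    [-0.001, 0.01, 0],
    [-0.001, 0.01, 0],
    [-0.002, 0.01, 0],
    [-0.001, 0.01, 0],
    [0, 0, 0]
  ],
  "turn": [
    [0, 0, -0.01],
    [0, 0, -0.01],
    [0, 0, -0.01],
    [0, 0, -0.01],
    [0, 0, -0.01],
    [0, 0, -0.01],
    [0, 0, -0.01],
    [0, 0, -0.01]
  ],
  "hand": [-1, -1, -1, -1, -1, -1, -1, -1]
}}

```text
clock: 27.0
tool_pos: [0.5194, -0.0547, 0.1322]
tool_rot: [2.112, 2.323, 0.002]
force: [-1.3, 0.5, 7.8]
width: 0.0193
```

Run:
```python
from h import *
s=st()
f,p=shot("wrist","w12"); g,_=shot("scene","s12"); crop(g,260,120,200,160,3.8,"c15")
```

```text
t 27.00 tcp [ 0.5194 -0.0547  0.1322] jaw deg 5.5 zax [ 0.002 -0.001 -1.   ] w 0.0193 F [-1.3  0.5  7.8] j6 1.22
```

View pics/w12.png

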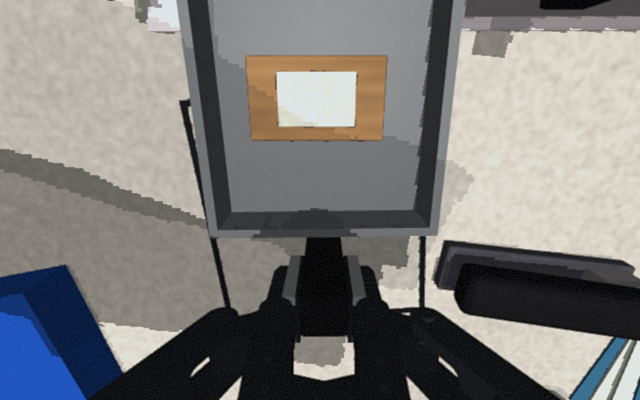

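View pics/c15.png

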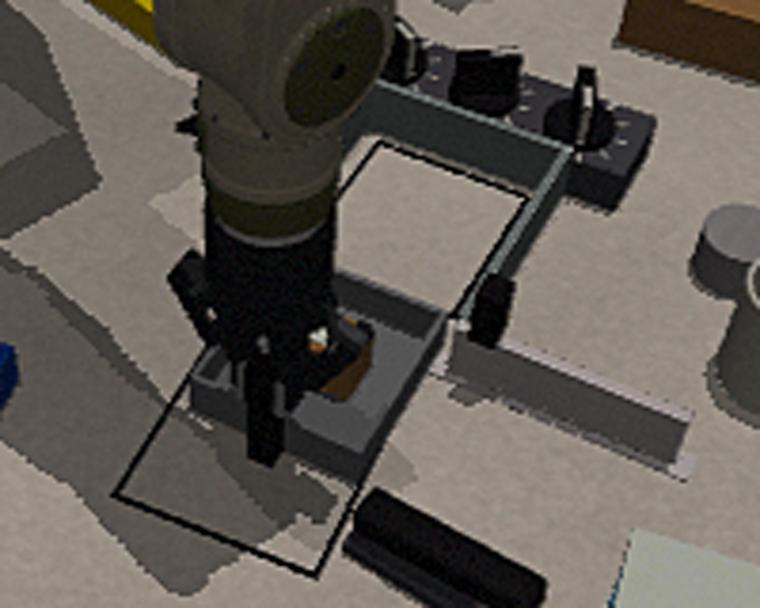

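Tray is level, at the mouth and about 7 mm off-centre towards +x. Correcting while sliding on.

Emit:
{"name": "move_arm", "arguments": {
  "xyz": [
    [-0.005, 0.005, 0],
    [-0.004, 0.01, 0],
    [-0.001, 0.01, 0],
    [-0.001, 0.01, 0],
    [-0.001, 0.01, 0],
    [-0.001, 0.01, 0],
    [-0.001, 0.01, 0],
    [-0.001, 0.01, 0]
  ],
  "turn": [
    [0, 0, 0],
    [0, 0, 0],
    [0, 0, 0],
    [0, 0, 0],
    [0, 0, 0],
    [0, 0, 0],
    [0, 0, 0],
    [0, 0, 0]
  ],
  "hand": [-1, -1, -1, -1, -1, -1, -1, -1]
}}

```text
clock: 27.77
tool_pos: [0.5048, 0.0189, 0.1322]
tool_rot: [2.112, 2.32, -0.0]
force: [1.1, -6.2, 6.9]
width: 0.0192
```

Run:
```python
from h import *
s=st()
f,p=shot("wrist","w13")
```

```text
t 27.77 tcp [0.5048 0.0189 0.1322] jaw deg 5.4 zax [ 0.003 -0.003 -1.   ] w 0.0192 F [ 1.1 -6.2  6.9] j6 1.36
```

View pics/w13.png

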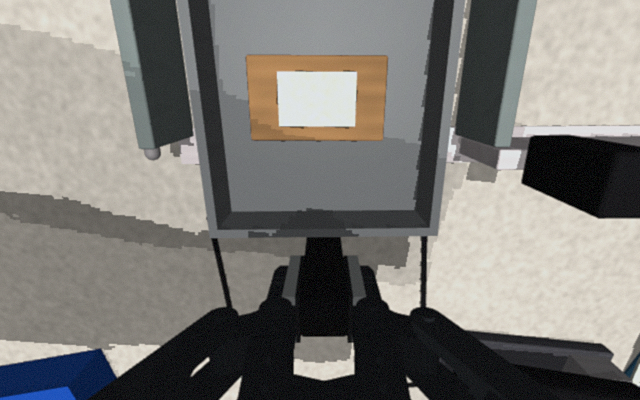

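Emit:
{"name": "move_arm", "arguments": {
  "xyz": [
    [-0.001, 0.012, 0],
    [-0.001, 0.012, 0],
    [-0.001, 0.012, 0],
    [-0.001, 0.012, 0],
    [-0.001, 0.012, 0],
    [-0.001, 0.012, 0],
    [-0.001, 0.01, 0],
    [-0.001, 0.007, 0]
  ],
  "turn": [
    [0, 0, 0],
    [0, 0, 0],
    [0, 0, 0],
    [0, 0, 0],
    [0, 0, 0],
    [0, 0, 0],
    [0, 0, 0],
    [0, 0, 0]
  ],
  "hand": [-1, -1, -1, -1, -1, -1, -1, -1]
}}

```text
clock: 28.48
tool_pos: [0.4966, 0.1084, 0.1322]
tool_rot: [2.112, 2.321, 0.0]
force: [1.2, -7.5, 7.8]
width: 0.0191
```

Emit:
{"name": "move_arm", "arguments": {
  "xyz": [
    [0, 0, 0],
    [0, 0, 0]
  ],
  "turn": [
    [0, 0, 0],
    [0, 0, 0]
  ],
  "hand": [-1, -1]
}}

```text
clock: 28.65
tool_pos: [0.4965, 0.1093, 0.1322]
tool_rot: [2.112, 2.324, 0.004]
force: [0.1, 0.6, 8.4]
width: 0.0196
```

Run:
```python
from h import *
s=st()
f,p=shot("wrist","w14"); g,_=shot("scene","s14"); crop(g,260,120,200,160,3.8,"c16")
```

```text
t 28.65 tcp [0.4965 0.1093 0.1322] jaw deg 5.5 zax [ 0.003  0.001 -1.   ] w 0.0196 F [0.1 0.6 8.4] j6 1.53
```

View pics/w14.png

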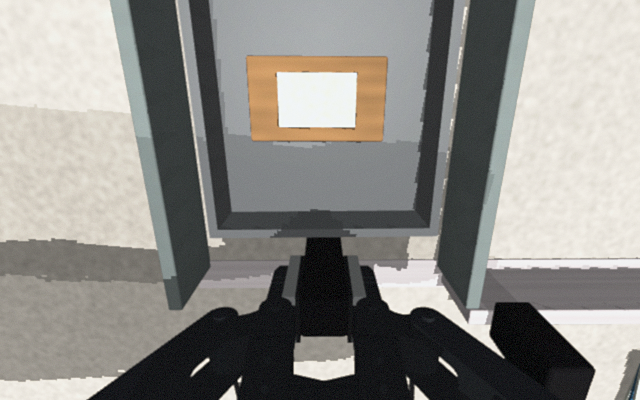

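View pics/c16.png

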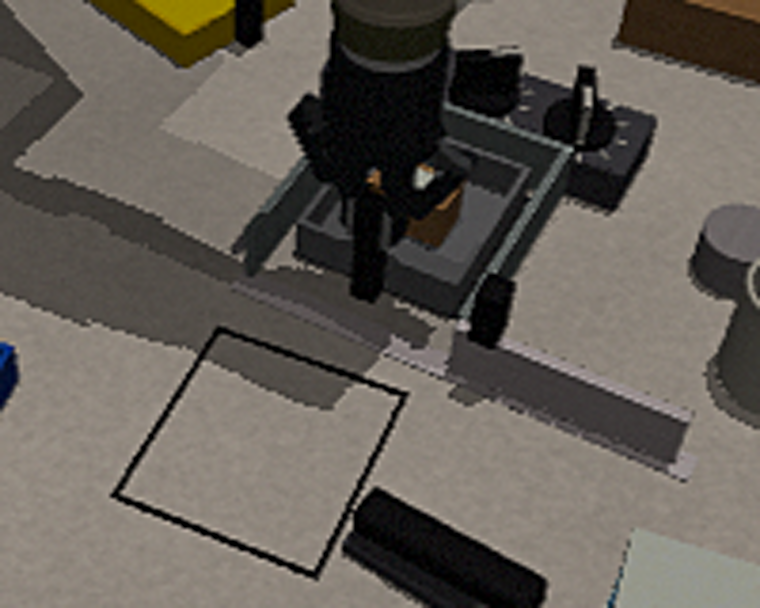

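Emit:
{"name": "move_arm", "arguments": {
  "xyz": [
    [0, 0, 0],
    [0, 0, 0],
    [0, 0, 0],
    [0, 0, 0.01],
    [0, 0, 0.02],
    [0, 0, 0.025],
    [0, 0, 0.025],
    [0, 0, 0.005]
  ],
  "turn": [
    [0, 0, 0],
    [0, 0, 0],
    [0, 0, 0],
    [0, 0, 0],
    [0, 0, 0],
    [0, 0, 0],
    [0, 0, 0],
    [0, 0, 0]
  ],
  "hand": [0, 0.1, 0.2, 0.2, 0.2, 0.2, 0.2, 0.2]
}}

```text
clock: 29.42
tool_pos: [0.4975, 0.1088, 0.2204]
tool_rot: [2.111, 2.321, 0.007]
force: [0.5, 0.9, 0.3]
width: 0.0514
```

Emit:
{"name": "move_arm", "arguments": {
  "xyz": [
    [0.02, -0.005, 0],
    [0.02, -0.005, 0],
    [0.02, -0.005, 0],
    [0.02, -0.005, 0],
    [0.02, -0.005, 0],
    [0.01, -0.002, 0],
    [0, 0, 0],
    [0, 0, 0]
  ],
  "turn": [
    [0, 0, 0],
    [0, 0, 0],
    [0, 0, 0],
    [0, 0, 0],
    [0, 0, 0],
    [0, 0, 0],
    [0, 0, 0],
    [0, 0, 0]
  ],
  "hand": [0.2, 0.2, 0.2, 0.2, 0.2, 0.2, 0.2, 0.2]
}}

```text
clock: 30.08
tool_pos: [0.6055, 0.0815, 0.2152]
tool_rot: [-2.113, -2.323, 0.002]
force: [-0.5, 0.5, 0.2]
width: 0.0512
```

Run:
```python
from h import *
s=st()
f,p=shot("wrist","w15"); print(p, proj("wrist",[.605,.081,.098],p)); g,_=shot("scene","s15"); crop(g,260,120,200,160,3.8,"c17")
```

```text
t 30.08 tcp [0.6055 0.0815 0.2152] jaw deg 5.4 zax [-0.002  0.    -1.   ] w 0.0512 F [-0.5  0.5  0.2] j6 1.48
(array([0.60545146, 0.08150762, 0.21521402]), array([-2.11313755e+00, -2.32296587e+00,  1.57339989e-03])) [321.90899556 235.49970257]
```

View pics/w15.png

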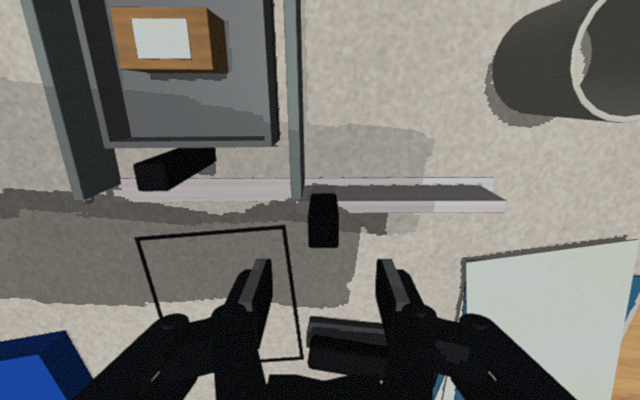

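View pics/c17.png

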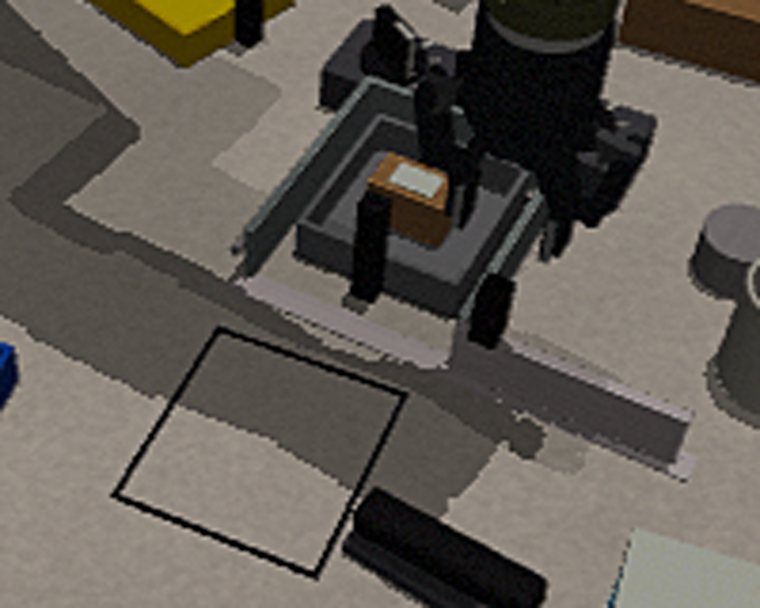

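Emit:
{"name": "move_arm", "arguments": {
  "xyz": [
    [0, 0, -0.02],
    [0, 0, -0.02],
    [0, 0, -0.02],
    [0, 0, -0.015],
    [0, 0, -0.008],
    [0, 0, 0],
    [0, 0, 0],
    [0, 0, 0]
  ],
  "turn": [
    [0, 0, 0],
    [0, 0, 0],
    [0, 0, 0],
    [0, 0, 0],
    [0, 0, 0],
    [0, 0, 0],
    [0, 0, 0],
    [0, 0, 0]
  ],
  "hand": [0.2, 0.2, 0.2, 0.2, 0.2, 0.2, -0.2, -0.5]
}}

```text
clock: 30.85
tool_pos: [0.6063, 0.0818, 0.1342]
tool_rot: [2.112, 2.324, 0.002]
force: [-0.4, 0.7, -0.9]
width: 0.0278
```

Emit:
{"name": "move_arm", "arguments": {
  "xyz": [
    [0, 0, 0],
    [0, 0, 0],
    [0, 0, 0],
    [0, 0, 0],
    [0, 0, 0],
    [0, 0, 0]
  ],
  "turn": [
    [0, 0, 0],
    [0, 0, 0],
    [0, 0, 0],
    [0, 0, 0],
    [0, 0, 0],
    [0, 0, 0]
  ],
  "hand": [-0.7, -1, -1, -1, -1, -1]
}}

```text
clock: 31.35
tool_pos: [0.605, 0.0817, 0.1345]
tool_rot: [-2.113, -2.325, 0.001]
force: [-5.2, -1.0, 4.3]
width: 0.0191
```

Emit:
{"name": "move_arm", "arguments": {
  "xyz": [
    [-0.01, -0.001, 0],
    [-0.02, -0.002, 0],
    [-0.02, -0.002, 0],
    [-0.02, -0.002, 0],
    [-0.02, -0.002, 0],
    [-0.02, -0.002, 0],
    [-0.02, -0.002, 0],
    [-0.02, -0.001, 0]
  ],
  "turn": [
    [0, 0, 0],
    [0, 0, 0],
    [0, 0, 0],
    [0, 0, 0],
    [0, 0, 0],
    [0, 0, 0],
    [0, 0, 0],
    [0, 0, 0]
  ],
  "hand": [-1, -1, -1, -1, -1, -1, -1, -1]
}}

```text
clock: 32.02
tool_pos: [0.4566, 0.0671, 0.1345]
tool_rot: [2.11, 2.321, 0.003]
force: [2.9, -4.6, 1.8]
width: 0.0193
```

Emit:
{"name": "move_arm", "arguments": {
  "xyz": [
    [-0.01, -0.001, 0],
    [-0.003, 0, 0],
    [0, 0, 0],
    [0, 0, 0]
  ],
  "turn": [
    [0, 0, 0],
    [0, 0, 0],
    [0, 0, 0],
    [0, 0, 0]
  ],
  "hand": [-1, -1, -1, -1]
}}

```text
clock: 32.35
tool_pos: [0.4433, 0.0658, 0.1345]
tool_rot: [2.112, 2.322, -0.0]
force: [-1.8, -5.5, 5.9]
width: 0.0194
```

Run:
```python
from h import *
s=st()
```

```text
t 32.35 tcp [0.4433 0.0658 0.1345] jaw deg 5.4 zax [ 0.002 -0.002 -1.   ] w 0.0194 F [-1.8 -5.5  5.9] j6 1.45
```

Emit:
{"name": "move_arm", "arguments": {
  "xyz": [
    [-0.003, 0.0, 0],
    [0, 0, 0],
    [0, 0, 0]
  ],
  "turn": [
    [0, 0, 0],
    [0, 0, 0],
    [0, 0, 0]
  ],
  "hand": [-1, -1, -1]
}}

```text
clock: 32.6
tool_pos: [0.4412, 0.0656, 0.1345]
tool_rot: [2.111, 2.321, 0.001]
force: [0.0, -6.8, 4.9]
width: 0.0193
```

Emit:
{"name": "move_arm", "arguments": {
  "xyz": [
    [-0.003, 0.0, 0],
    [0, 0, 0],
    [0, 0, 0]
  ],
  "turn": [
    [0, 0, 0],
    [0, 0, 0],
    [0, 0, 0]
  ],
  "hand": [-1, -1, -1]
}}

```text
clock: 32.85
tool_pos: [0.4402, 0.0656, 0.1345]
tool_rot: [2.11, 2.318, 0.005]
force: [8.5, -6.0, -2.9]
width: 0.019
```

Stop felt (8.5 N). Releasing and looking.

Emit:
{"name": "move_arm", "arguments": {
  "xyz": [
    [0.003, 0, 0],
    [0, 0, 0],
    [0, 0, 0],
    [0, 0, 0.01],
    [0, 0, 0.02],
    [0, 0, 0.025],
    [0, 0, 0.025],
    [0, 0, 0.01]
  ],
  "turn": [
    [0, 0, 0],
    [0, 0, 0],
    [0, 0, 0],
    [0, 0, 0],
    [0, 0, 0],
    [0, 0, 0],
    [0, 0, 0],
    [0, 0, 0]
  ],
  "hand": [-1, 0, 0.2, 0.2, 0.2, 0.2, 0.2, 0.2]
}}

```text
clock: 33.52
tool_pos: [0.4409, 0.067, 0.2261]
tool_rot: [2.111, 2.323, 0.005]
force: [1.6, -0.2, -0.1]
width: 0.0516
```

Run:
```python
from h import *
s=st()
f,p=shot("wrist","w16"); print(p, proj("wrist",[.4417,.0665,.098],p)); g,_=shot("scene","s16"); crop(g,260,120,200,160,3.8,"c18")
```

```text
t 33.52 tcp [0.4409 0.067  0.2261] jaw deg 5.5 zax [ 0.004  0.001 -1.   ] w 0.0516 F [ 1.6 -0.2 -0.1] j6 1.45
(array([0.44088774, 0.06698949, 0.22611307]), array([2.11123123, 2.3226993 , 0.00529057])) [322.75349247 228.86384864]
```

View pics/w16.png

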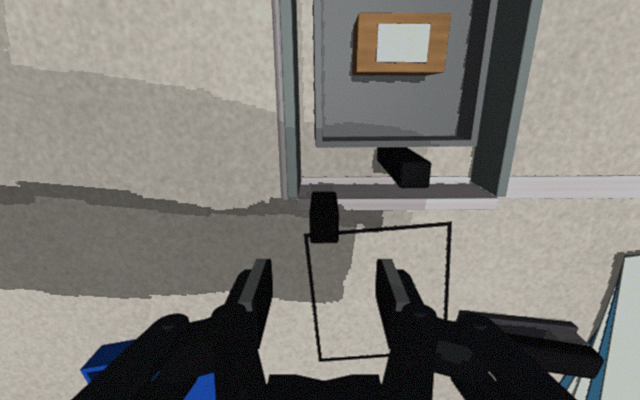

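View pics/c18.png

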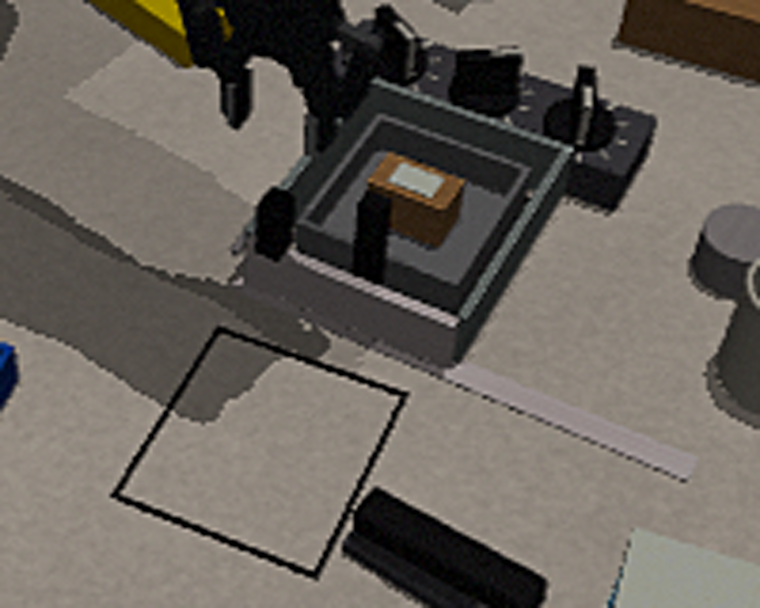

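The gate is shut: the knob sits at (323,228), as before opening. Now the dials go back to mark 1, dial 1 first.

Emit:
{"name": "move_arm", "arguments": {
  "xyz": [
    [-0.005, 0.03, 0],
    [-0.005, 0.03, 0],
    [-0.005, 0.03, 0],
    [-0.005, 0.03, 0],
    [-0.005, 0.03, 0],
    [-0.005, 0.03, 0],
    [-0.005, 0.03, 0],
    [-0.005, 0.025, 0]
  ],
  "turn": [
    [0, 0, 0.1],
    [0, 0, 0.1],
    [0, 0, 0.1],
    [0, 0, 0.1],
    [0, 0, 0.1],
    [0, 0, 0.1],
    [0, 0, 0.1],
    [0, 0, 0.1]
  ],
  "hand": [0, 0, 0, 0, 0, 0, 0, 0]
}}

```text
clock: 34.28
tool_pos: [0.3985, 0.3034, 0.2215]
tool_rot: [-1.032, -2.966, 0.001]
force: [0.5, -0.1, -0.7]
width: 0.0429
```

Emit:
{"name": "move_arm", "arguments": {
  "xyz": [
    [-0.003, 0, 0],
    [0, 0, 0],
    [0, 0, 0],
    [0, 0, 0]
  ],
  "turn": [
    [0, 0, 0.1],
    [0, 0, 0.08],
    [0, 0, 0],
    [0, 0, 0]
  ],
  "hand": [0, 0, 0, 0]
}}

```text
clock: 34.62
tool_pos: [0.3961, 0.3016, 0.2218]
tool_rot: [-0.773, -3.043, 0.002]
force: [-0.4, -0.2, -0.3]
width: 0.0424
```

Run:
```python
from h import *
s=st()
f,p=shot("wrist","w17"); print(p); crop(f,200,100,240,200,3,"c19")
```

```text
t 34.62 tcp [0.3961 0.3016 0.2218] jaw deg 61.5 zax [-0.002 -0.001 -1.   ] w 0.0424 F [-0.4 -0.2 -0.3] j6 0.99
(array([0.39608882, 0.30159695, 0.2217946 ]), array([-7.73264436e-01, -3.04336549e+00,  1.58054610e-03]))
```

View pics/c19.png

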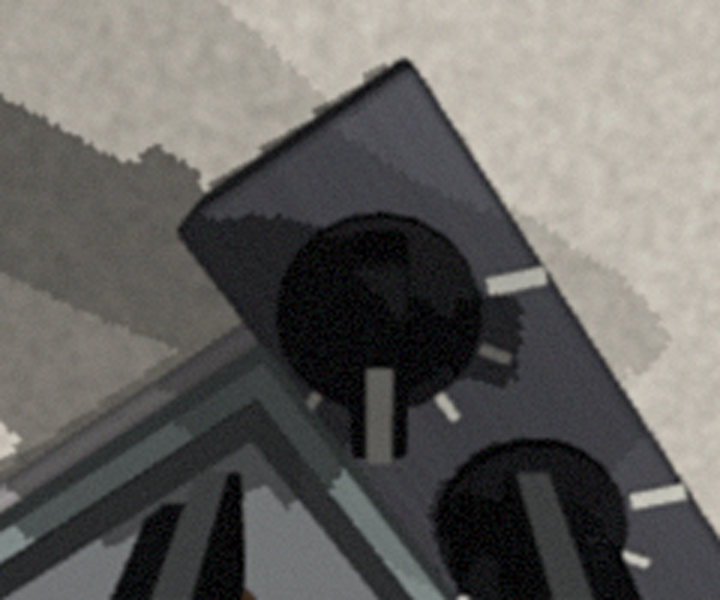

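Emit:
{"name": "move_arm", "arguments": {
  "xyz": [
    [0.002, 0.001, -0.02],
    [0, 0, -0.02],
    [0, 0, -0.02],
    [0, 0, -0.018],
    [0, 0, -0.012],
    [0, 0, -0.004],
    [0, 0, 0],
    [0, 0, 0]
  ],
  "turn": [
    [0, 0, 0],
    [0, 0, 0],
    [0, 0, 0],
    [0, 0, 0],
    [0, 0, 0],
    [0, 0, 0],
    [0, 0, 0],
    [0, 0, 0]
  ],
  "hand": [0, 0, 0, 0, 0, 0, 0, 0]
}}

```text
clock: 35.33
tool_pos: [0.3991, 0.3025, 0.1292]
tool_rot: [0.773, 3.045, 0.0]
force: [-0.3, -0.2, -0.7]
width: 0.0426
```

Emit:
{"name": "move_arm", "arguments": {
  "xyz": [
    [0, 0, 0],
    [0, 0, 0],
    [0, 0, 0],
    [0, 0, 0],
    [0, 0, 0],
    [0, 0, 0],
    [0, 0, 0],
    [0, 0, 0]
  ],
  "turn": [
    [0, 0, 0],
    [0, 0, 0],
    [0, 0, 0],
    [0, 0, 0],
    [0, 0, 0],
    [0, 0, 0],
    [0, 0, 0],
    [0, 0, 0]
  ],
  "hand": [-0.3, -0.6, -0.8, -1, -1, -1, -1, -1]
}}

```text
clock: 36.0
tool_pos: [0.399, 0.3021, 0.1301]
tool_rot: [0.771, 3.044, -0.001]
force: [-1.1, -5.3, 5.7]
width: 0.013
```

Emit:
{"name": "move_arm", "arguments": {
  "xyz": [
    [0, 0, 0],
    [0, 0, 0],
    [0, 0, 0],
    [0, 0, 0],
    [0, 0, 0],
    [0, 0, 0],
    [0, 0, 0],
    [0, 0, 0]
  ],
  "turn": [
    [0, 0, 0.1],
    [0, 0, 0.1],
    [0, 0, 0.1],
    [0, 0, 0.1],
    [0, 0, 0.1],
    [0, 0, 0.1],
    [0, 0, 0.1],
    [0, 0, 0.1]
  ],
  "hand": [-1, -1, -1, -1, -1, -1, -1, -1]
}}

```text
clock: 36.67
tool_pos: [0.3991, 0.3034, 0.1302]
tool_rot: [-0.483, 3.103, 0.004]
force: [-2.2, 2.8, 4.1]
width: 0.0129
```

Emit:
{"name": "move_arm", "arguments": {
  "xyz": [
    [0, 0, 0],
    [0, 0, 0],
    [0, 0, 0],
    [0, 0, 0],
    [0, 0, 0],
    [0, 0, 0],
    [0, 0, 0],
    [0, 0, 0]
  ],
  "turn": [
    [0, 0, 0.1],
    [0, 0, 0.1],
    [0, 0, 0.1],
    [0, 0, 0.1],
    [0, 0, 0.1],
    [0, 0, 0.1],
    [0, 0, 0.1],
    [0, 0, 0.1]
  ],
  "hand": [-1, -1, -1, -1, -1, -1, -1, -1]
}}

```text
clock: 37.33
tool_pos: [0.3982, 0.3044, 0.1302]
tool_rot: [-1.655, 2.668, 0.008]
force: [-5.3, 6.9, 4.4]
width: 0.0132
```

Emit:
{"name": "move_arm", "arguments": {
  "xyz": [
    [0, 0, 0],
    [0, 0, 0],
    [0, 0, 0],
    [0, 0, 0]
  ],
  "turn": [
    [0, 0, 0.1],
    [0, 0, 0.09],
    [0, 0, 0],
    [0, 0, 0]
  ],
  "hand": [-1, -1, -1, -1]
}}

```text
clock: 37.67
tool_pos: [0.3978, 0.3045, 0.1302]
tool_rot: [-1.895, 2.503, 0.008]
force: [-5.7, 7.6, 5.3]
width: 0.0126
```

```bash
python3 -c "
from h import *
st()"
```

```text
t 37.67 tcp [0.3978 0.3045 0.1302] jaw deg 164.3 zax [-0.002  0.005 -1.   ] w 0.0126 F [-5.7  7.6  5.3] j6 -0.81
```

Dial 1 done. Dial 2's pointer is at about 39.5°, so the jaw should be at 129.5° (turn -0.61).

Emit:
{"name": "move_arm", "arguments": {
  "xyz": [
    [0, 0, 0],
    [0, 0, 0],
    [0, 0, 0],
    [0, 0, 0],
    [0, 0, 0.02],
    [0, 0, 0.025],
    [0, 0, 0.025],
    [0, 0, 0.02]
  ],
  "turn": [
    [0, 0, 0],
    [0, 0, 0],
    [0, 0, 0],
    [0, 0, 0],
    [0, 0, 0],
    [0, 0, 0],
    [0, 0, 0],
    [0, 0, 0]
  ],
  "hand": [0, 0, 0, 0, 0, 0, 0, 0]
}}

```text
clock: 38.33
tool_pos: [0.3991, 0.3026, 0.2205]
tool_rot: [-1.893, 2.506, -0.0]
force: [0.3, 1.2, 1.4]
width: 0.0427
```

Emit:
{"name": "move_arm", "arguments": {
  "xyz": [
    [0.015, 0.002, 0],
    [0.015, 0.002, 0],
    [0.015, 0.002, 0],
    [0.015, 0.001, 0],
    [0.015, 0, 0],
    [0.005, 0, 0],
    [0, 0, 0],
    [0, 0, 0]
  ],
  "turn": [
    [0, 0, -0.1],
    [0, 0, -0.1],
    [0, 0, -0.1],
    [0, 0, -0.1],
    [0, 0, -0.1],
    [0, 0, -0.1],
    [0, 0, -0.01],
    [0, 0, 0]
  ],
  "hand": [0, 0, 0, 0, 0, 0, 0, 0]
}}

```text
clock: 39.0
tool_pos: [0.4788, 0.3093, 0.2186]
tool_rot: [1.056, -2.958, -0.0]
force: [0.1, 0.2, -0.7]
width: 0.0426
```

Run:
```python
from h import *
s=st()
f,p=shot("wrist","w18"); print(p); crop(f,200,0,300,280,2,"c20")
```

```text
t 39.00 tcp [0.4788 0.3093 0.2186] jaw deg 129.3 zax [-0.001 -0.    -1.   ] w 0.0426 F [ 0.1  0.2 -0.7] j6 -0.25
(array([0.47883447, 0.30932904, 0.21855811]), array([ 1.05569716e+00, -2.95795978e+00, -4.05943305e-06]))
```

View pics/c20.png

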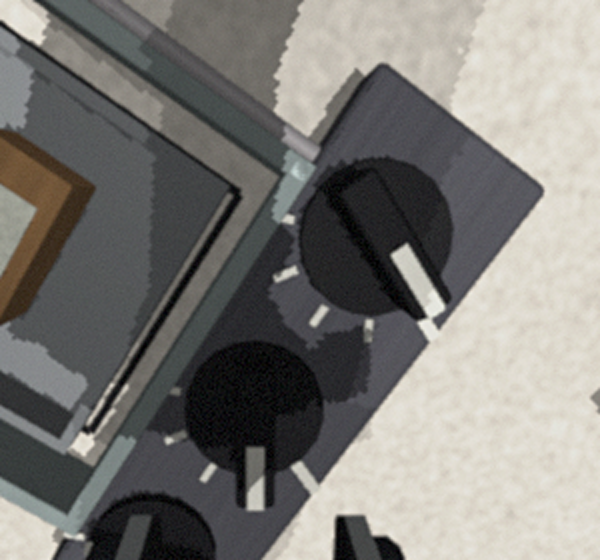

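Dial 1's pointer is on its long mark 1. Dial 2 next.

Emit:
{"name": "move_arm", "arguments": {
  "xyz": [
    [0, 0.001, -0.02],
    [0, 0, -0.02],
    [0, 0, -0.02],
    [0, 0, -0.016],
    [0, 0, -0.01],
    [0, 0, -0.004],
    [0, 0, 0],
    [0, 0, 0]
  ],
  "turn": [
    [0, 0, 0],
    [0, 0, 0],
    [0, 0, 0],
    [0, 0, 0],
    [0, 0, 0],
    [0, 0, 0],
    [0, 0, 0],
    [0, 0, 0]
  ],
  "hand": [0, 0, 0, 0, 0, 0, 0, 0]
}}

```text
clock: 39.72
tool_pos: [0.479, 0.3108, 0.1296]
tool_rot: [-1.055, 2.959, 0.0]
force: [0.3, -0.3, 0.4]
width: 0.0427
```

Emit:
{"name": "move_arm", "arguments": {
  "xyz": [
    [0, 0, 0],
    [0, 0, 0],
    [0, 0, 0],
    [0, 0, 0],
    [0, 0, 0],
    [0, 0, 0],
    [0, 0, 0],
    [0, 0, 0]
  ],
  "turn": [
    [0, 0, 0],
    [0, 0, 0],
    [0, 0, 0],
    [0, 0, 0],
    [0, 0, 0],
    [0, 0, 0],
    [0, 0, 0],
    [0, 0, 0]
  ],
  "hand": [-0.3, -0.6, -0.8, -1, -1, -1, -1, -1]
}}

```text
clock: 40.38
tool_pos: [0.4786, 0.3119, 0.1303]
tool_rot: [-1.055, 2.958, 0.005]
force: [-3.3, 3.8, 4.4]
width: 0.0129
```

Emit:
{"name": "move_arm", "arguments": {
  "xyz": [
    [0, 0, 0],
    [0, 0, 0],
    [0, 0, 0],
    [0, 0, 0],
    [0, 0, 0],
    [0, 0, 0],
    [0, 0, 0],
    [0, 0, 0]
  ],
  "turn": [
    [0, 0, 0.1],
    [0, 0, 0.1],
    [0, 0, 0.1],
    [0, 0, 0.1],
    [0, 0, 0.1],
    [0, 0, 0.1],
    [0, 0, 0.005],
    [0, 0, 0]
  ],
  "hand": [-1, -1, -1, -1, -1, -1, -1, -1]
}}

```text
clock: 41.05
tool_pos: [0.4777, 0.3126, 0.1303]
tool_rot: [-1.89, 2.507, 0.007]
force: [-6.1, 6.7, 6.3]
width: 0.013
```

```bash
python3 -c "
from h import *
st()"
```

```text
t 41.05 tcp [0.4777 0.3126 0.1303] jaw deg 164.0 zax [-0.001  0.005 -1.   ] w 0.0130 F [-6.1  6.7  6.3] j6 -0.86
```

Emit:
{"name": "move_arm", "arguments": {
  "xyz": [
    [0, 0, 0],
    [0, 0, 0],
    [0, 0, 0],
    [0, 0, 0],
    [0, 0, 0.02],
    [0, 0, 0.025],
    [0, 0, 0.025],
    [0, 0, 0.02]
  ],
  "turn": [
    [0, 0, 0],
    [0, 0, 0],
    [0, 0, 0],
    [0, 0, 0],
    [0, 0, 0],
    [0, 0, 0],
    [0, 0, 0],
    [0, 0, 0]
  ],
  "hand": [0, 0, 0, 0, 0, 0, 0, 0]
}}

```text
clock: 41.72
tool_pos: [0.4792, 0.3105, 0.2206]
tool_rot: [-1.887, 2.511, -0.001]
force: [-0.1, 0.9, 0.3]
width: 0.0426
```

Emit:
{"name": "move_arm", "arguments": {
  "xyz": [
    [0.01, 0.001, 0],
    [0.01, 0.001, 0],
    [0.01, 0.001, 0],
    [0.01, 0.001, 0],
    [0.01, 0.001, 0],
    [0.01, 0.001, 0],
    [0.01, 0.001, 0],
    [0.01, 0.0, 0]
  ],
  "turn": [
    [0, 0, -0.12],
    [0, 0, -0.12],
    [0, 0, -0.12],
    [0, 0, -0.12],
    [0, 0, -0.12],
    [0, 0, -0.12],
    [0, 0, -0.12],
    [0, 0, -0.12]
  ],
  "hand": [0, 0, 0, 0, 0, 0, 0, 0]
}}

```text
clock: 42.38
tool_pos: [0.5595, 0.3174, 0.2187]
tool_rot: [0.505, -3.101, 0.0]
force: [0.8, 0.3, -0.4]
width: 0.0429
```

Emit:
{"name": "move_arm", "arguments": {
  "xyz": [
    [0, 0, 0],
    [0, 0, 0],
    [0, 0, 0],
    [0, 0, 0],
    [0, 0, 0],
    [0, 0, 0],
    [0, 0, 0],
    [0, 0, 0]
  ],
  "turn": [
    [0, 0, -0.12],
    [0, 0, -0.12],
    [0, 0, -0.12],
    [0, 0, -0.12],
    [0, 0, -0.12],
    [0, 0, -0.12],
    [0, 0, -0.12],
    [0, 0, -0.12]
  ],
  "hand": [0, 0, 0, 0, 0, 0, 0, 0]
}}

```text
clock: 43.05
tool_pos: [0.559, 0.3173, 0.2188]
tool_rot: [0.984, 2.983, -0.0]
force: [-0.4, 0.1, 0.0]
width: 0.0426
```

Emit:
{"name": "move_arm", "arguments": {
  "xyz": [
    [0, 0, 0],
    [0, 0, 0],
    [0, 0, 0],
    [0, 0, 0],
    [0, 0, 0],
    [0, 0, 0]
  ],
  "turn": [
    [0, 0, -0.12],
    [0, 0, -0.12],
    [0, 0, -0.12],
    [0, 0, -0.12],
    [0, 0, 0],
    [0, 0, 0]
  ],
  "hand": [0, 0, 0, 0, 0, 0]
}}

```text
clock: 43.55
tool_pos: [0.559, 0.3174, 0.2188]
tool_rot: [1.653, 2.672, -0.0]
force: [-0.3, 0.3, -0.7]
width: 0.0424
```

Run:
```python
from h import *
s=st()
f,p=shot("wrist","w19"); print(p); crop(f,40,40,370,230,2.1,"c21")
```

```text
t 43.55 tcp [0.559  0.3174 0.2188] jaw deg 26.5 zax [ 0. -0. -1.] w 0.0424 F [-0.3  0.3 -0.7] j6 1.50
(array([0.55896501, 0.31737611, 0.21882398]), array([ 1.65261283e+00,  2.67166773e+00, -1.56117173e-04]))
```

View pics/c21.png

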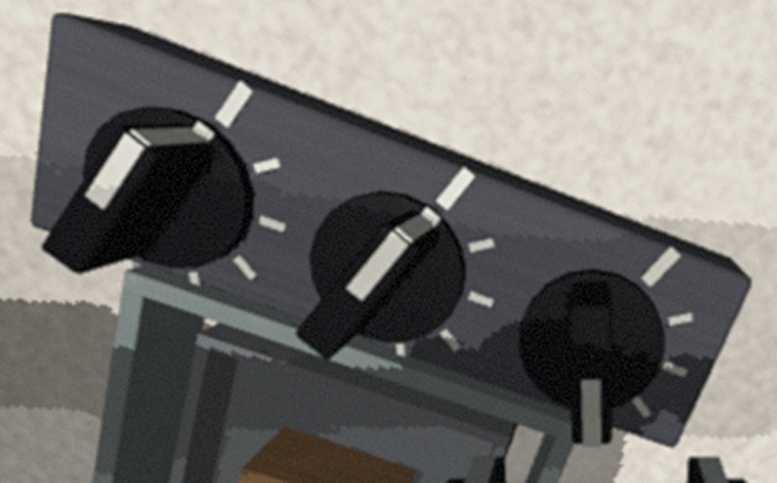

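Emit:
{"name": "move_arm", "arguments": {
  "xyz": [
    [0, 0.001, -0.02],
    [0, 0, -0.02],
    [0, 0, -0.02],
    [0, 0, -0.016],
    [0, 0, -0.01],
    [0, 0, -0.004],
    [0, 0, 0],
    [0, 0, 0]
  ],
  "turn": [
    [0, 0, 0],
    [0, 0, 0],
    [0, 0, 0],
    [0, 0, 0],
    [0, 0, 0],
    [0, 0, 0],
    [0, 0, 0],
    [0, 0, 0]
  ],
  "hand": [0, 0, 0, 0, 0, 0, 0, 0]
}}

```text
clock: 44.27
tool_pos: [0.5592, 0.3188, 0.1296]
tool_rot: [1.655, 2.669, 0.001]
force: [-1.1, -0.3, 0.6]
width: 0.0431
```

Emit:
{"name": "move_arm", "arguments": {
  "xyz": [
    [0, 0, 0],
    [0, 0, 0],
    [0, 0, 0],
    [0, 0, 0],
    [0, 0, 0],
    [0, 0, 0],
    [0, 0, 0],
    [0, 0, 0]
  ],
  "turn": [
    [0, 0, 0],
    [0, 0, 0],
    [0, 0, 0],
    [0, 0, 0],
    [0, 0, 0],
    [0, 0, 0],
    [0, 0, 0],
    [0, 0, 0]
  ],
  "hand": [-0.3, -0.6, -0.8, -1, -1, -1, -1, -1]
}}

```text
clock: 44.93
tool_pos: [0.5572, 0.3179, 0.1302]
tool_rot: [-1.655, -2.669, 0.004]
force: [-6.7, -3.1, 6.7]
width: 0.0128
```

Emit:
{"name": "move_arm", "arguments": {
  "xyz": [
    [0, 0, 0],
    [0, 0, 0],
    [0, 0, 0],
    [0, 0, 0],
    [0, 0, 0],
    [0, 0, 0],
    [0, 0, 0],
    [0, 0, 0]
  ],
  "turn": [
    [0, 0, 0.1],
    [0, 0, 0.1],
    [0, 0, 0.1],
    [0, 0, 0.1],
    [0, 0, 0.1],
    [0, 0, 0.1],
    [0, 0, 0.1],
    [0, 0, 0.1]
  ],
  "hand": [-1, -1, -1, -1, -1, -1, -1, -1]
}}

```text
clock: 45.6
tool_pos: [0.5576, 0.3184, 0.1303]
tool_rot: [-0.478, -3.104, 0.001]
force: [-5.8, -1.4, 6.2]
width: 0.0129
```

Emit:
{"name": "move_arm", "arguments": {
  "xyz": [
    [0, 0, 0],
    [0, 0, 0],
    [0, 0, 0],
    [0, 0, 0],
    [0, 0, 0],
    [0, 0, 0],
    [0, 0, 0],
    [0, 0, 0]
  ],
  "turn": [
    [0, 0, 0.1],
    [0, 0, 0.1],
    [0, 0, 0.1],
    [0, 0, 0.1],
    [0, 0, 0.1],
    [0, 0, 0.1],
    [0, 0, 0.1],
    [0, 0, 0.1]
  ],
  "hand": [-1, -1, -1, -1, -1, -1, -1, -1]
}}

```text
clock: 46.27
tool_pos: [0.5575, 0.3192, 0.1302]
tool_rot: [0.769, -3.045, -0.003]
force: [-5.9, 0.6, 5.7]
width: 0.0124
```

Emit:
{"name": "move_arm", "arguments": {
  "xyz": [
    [0, 0, 0],
    [0, 0, 0],
    [0, 0, 0],
    [0, 0, 0],
    [0, 0, 0],
    [0, 0, 0],
    [0, 0, 0],
    [0, 0, 0]
  ],
  "turn": [
    [0, 0, 0.1],
    [0, 0, 0.1],
    [0, 0, 0.1],
    [0, 0, 0.1],
    [0, 0, 0.1],
    [0, 0, 0.1],
    [0, 0, 0.1],
    [0, 0, 0.1]
  ],
  "hand": [-1, -1, -1, -1, -1, -1, -1, -1]
}}

```text
clock: 46.93
tool_pos: [0.5569, 0.3196, 0.1302]
tool_rot: [1.895, -2.504, -0.005]
force: [-7.3, 2.7, 6.3]
width: 0.0129
```

Emit:
{"name": "move_arm", "arguments": {
  "xyz": [
    [0, 0, 0],
    [0, 0, 0]
  ],
  "turn": [
    [0, 0, 0],
    [0, 0, 0]
  ],
  "hand": [-1, -1]
}}

```text
clock: 47.1
tool_pos: [0.5569, 0.3196, 0.1302]
tool_rot: [1.89, -2.508, -0.005]
force: [-8.7, 2.5, 6.7]
width: 0.0129
```

```bash
python3 -c "
from h import *
st()"
```

```text
t 47.10 tcp [0.5569 0.3196 0.1302] jaw deg 164.0 zax [-0.003  0.002 -1.   ] w 0.0129 F [-8.7  2.5  6.7] j6 -0.90
```

Release, rise, then move clear of the top camera's view (−y) for a final look.

Emit:
{"name": "move_arm", "arguments": {
  "xyz": [
    [0, 0, 0],
    [0, 0, 0],
    [0, 0, 0],
    [0, 0, 0],
    [0, 0, 0.02],
    [0, 0, 0.025],
    [0, 0, 0.025],
    [0, 0, 0.03]
  ],
  "turn": [
    [0, 0, 0],
    [0, 0, 0],
    [0, 0, 0],
    [0, 0, 0],
    [0, 0, 0],
    [0, 0, 0],
    [0, 0, 0],
    [0, 0, 0]
  ],
  "hand": [0, 0, 0, 0, 0, 0, 0, 0]
}}

```text
clock: 47.77
tool_pos: [0.5584, 0.3182, 0.2288]
tool_rot: [1.886, -2.51, -0.001]
force: [0.7, -0.1, 0.3]
width: 0.0426
```

Emit:
{"name": "move_arm", "arguments": {
  "xyz": [
    [-0.005, -0.035, 0.005],
    [-0.005, -0.035, 0.005],
    [-0.005, -0.035, 0.005],
    [-0.005, -0.035, 0.005],
    [-0.005, -0.035, 0.005],
    [-0.005, -0.035, 0.005],
    [-0.005, -0.035, 0.005],
    [-0.005, -0.035, 0.005]
  ],
  "turn": [
    [0, 0, 0],
    [0, 0, 0],
    [0, 0, 0],
    [0, 0, 0],
    [0, 0, 0],
    [0, 0, 0],
    [0, 0, 0],
    [0, 0, 0]
  ],
  "hand": [0, 0, 0, 0, 0, 0, 0, 0]
}}

```text
clock: 48.43
tool_pos: [0.5185, 0.0369, 0.2694]
tool_rot: [-1.887, 2.511, -0.001]
force: [1.2, 0.9, 0.1]
width: 0.0429
```

Emit:
{"name": "move_arm", "arguments": {
  "xyz": [
    [-0.005, -0.035, 0],
    [-0.005, -0.035, 0],
    [-0.005, -0.035, 0],
    [-0.005, -0.035, 0],
    [-0.005, -0.035, 0],
    [-0.005, -0.035, 0],
    [0, 0, 0],
    [0, 0, 0]
  ],
  "turn": [
    [0, 0, 0],
    [0, 0, 0],
    [0, 0, 0],
    [0, 0, 0],
    [0, 0, 0],
    [0, 0, 0],
    [0, 0, 0],
    [0, 0, 0]
  ],
  "hand": [0, 0, 0, 0, 0, 0, 0, 0]
}}

```text
clock: 49.1
tool_pos: [0.4885, -0.1734, 0.2689]
tool_rot: [-1.882, 2.515, -0.0]
force: [0.3, 1.0, 0.2]
width: 0.0425
```

Run:
```python
from h import *
s=st()
f,p=shot("top","t20"); crop(f,160,110,140,170,3.5,"c22"); g,_=shot("scene","s20")
```

```text
t 49.10 tcp [ 0.4885 -0.1734  0.2689] jaw deg 163.6 zax [ 0. -0. -1.] w 0.0425 F [0.3 1.  0.2] j6 -1.78
```

View pics/t20.png

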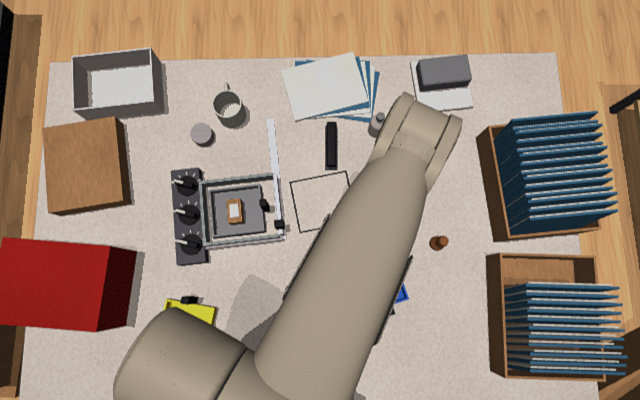

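View pics/c22.png

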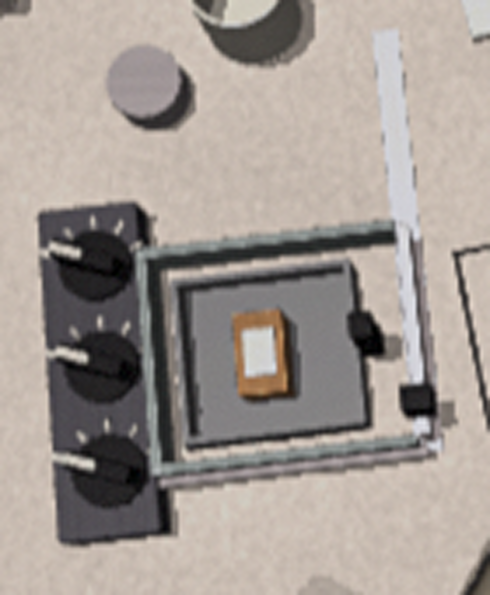

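View pics/s20.png

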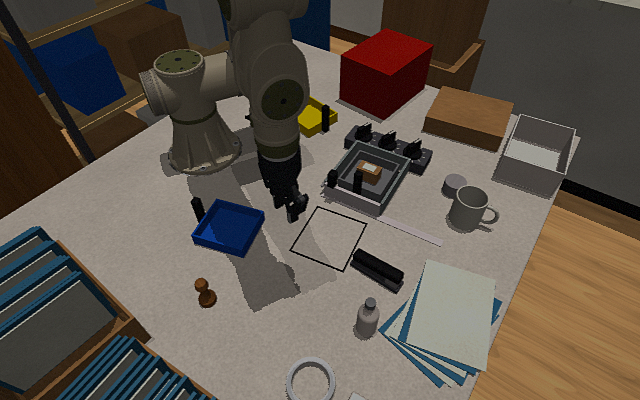

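All three pointers run in line with their long mark 1, and the gate knob is back at its starting pixels. The tray fills the outline and bystanders look unmoved. A quick numeric check, then hand in.

Run:
```python
from h import *
P=lambda l,z:np.array([on("top",(u/3.5+160,v/3.5+110),z)[:2] for u,v in l])
c=P([(176,283),(352,263),(370,427),(186,448)],.035)
print("tray",c.mean(0).round(4),"dist to mark",np.linalg.norm(c.mean(0)-[.490,.1884]).round(4))
for a,b in [((95,464),(65,459)),((88,360),(58,352)),((80,254),(50,247))]:
    q=P([a,b],.082); d=q[1]-q[0]; print("val %.2f"%(1.2-np.arctan2(d[1],d[0])+np.radians(5.3)))
a=cv2.imread("pics/top0.png")[50:260,180:450].astype(int)
manip.finish_job(); st()
```

```text
tray [0.4851 0.1831] dist to mark 0.0072
val -0.10
val 0.00
val -0.03
the job is handed in; nothing more can be done
the job is handed in; nothing more can be done
```

I carried out the whole job and handed it in at about 49 s of the 210 s allowed; the hand-in gives no verdict. In order:

1. I put the pack in the grey tray; it was the only one I found on the bench.
2. I set the dials to 4-2-5; the wrist camera read about 1.76, 0.60 and 2.39.
3. I slid the gate about 163 mm open, until it met its stop.
4. I slid the tray into the bay without lifting it.
5. I slid the gate shut until it met its stop. It took two extra 3 mm nudges before the stop was felt at 8.5 N.
6. I turned all three dials back to mark 1.

**Last checks, from the top camera:**
- **Tray:** its centre is about 7 mm from the outlined place, with the pack inside.
- **Gate:** the knob is back where it was at the start.
- **Dials:** about -0.10, 0.00 and -0.03, within the 0.18 limit. The wrist view showed dial 1 in line with its mark, so the -0.10 is probably reading error.
- **Bystanders:** they look unmoved, but only by eye.
- **Robot:** the gripper was empty and clear of everything.

No check failed, and the grip never visibly slipped.

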